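# Free the snap-fit cover of a specimen case and put the specimen on the microscope

## Robot

A 6-joint arm with a two-finger parallel gripper is mounted at the origin on the work surface. World frame = base frame: x ahead of the robot, y to its left, z up, the work surface at z = 0. Lengths are in mm, angles in degrees, forces in N, time in s.
With the tool pointing down it reaches from about 350 to 850 mm from the base axis. Payload 8.1 kg.
Tool frame: the origin (TCP) lies between the finger pads; the fingertips stand 14 mm ahead of it and the grasp point (between the pads) lies 5 mm behind it; z points along the fingers, x is the direction in which the jaws open and shut, and the axes are right-handed (so a half turn about z gives the same grasp; the last joint's range is limited). The gripper opens to 85 mm and grips with 20 to 120 N. Pads are 22 mm wide; open, the fingers measure 114 mm over their backs; the gripper's body (76 mm by 85 mm) begins 54 mm behind the grasp point. The pads swing forward as they close: fully open they stand 13 mm farther back than shut.
Start: joints at [-80.294, 7.471, 85.268, -0, 87.261, -4.893], TCP at [151.251, -580.628, 245.292] pointing down, gripper open.
Joint ranges: [-169.43, 169.43], [-51.17, 129.36], [1.28, 143.12], [-76.62, 256.62], [0, 156.53], [-152.29, 152.29]. Speed limits (degrees/s): [136.94, 136.94, 159.86, 180, 180, 180].

## Interface

Orientations are given as [roll, pitch, yaw] about the fixed x, y, z axes, in that order (R = Rz(yaw) Ry(pitch) Rx(roll)).
In Python, from bench import r, vision, job gives the robot as it stands.
- The arm moves only by the tool send_rows, never from a script. Its arguments are lists of equal length, an entry for each row: "dp": the shift along the world's x, y, z in mm, a list of three; "rot": the turn, a rotation vector about the world's x, y, z in rad, a list of three. In form: {"dp": [[tx, ty, tz], ...], "rot": [[wx, wy, wz], ...]}. A call has 1 to 5 rows; each row is the pose to reach, as a shift and turn from the pose commanded when the call began; what a row does not reach only later rows make up. A row lasts 1/8 s, in which the tool goes at most 62.5 mm and 10.7 degrees, less where a joint would pass 70% of its speed; a pose out of reach is approached as far as the arm can. A call with a gripper value outside its range is refused whole. "jaw" is the finger opening in mm, from 0 to 85.4, set as the call begins (left out, the last holds). The fingers move at their own pace and stop on an object; "force" is the grip in N (left out, the last holds). Time passes only in rows, so rows that repeat a pose let the fingers close. It gives the time, the measured TCP pose, the force and the opening at its end, in the units of the state.
- r.sense(): the state, without advancing time (a new reading comes with each control period).
- vision.snapshot(name): name is "scene" or "top" or "wrist"; returns a dict with "pixels" (400x640x3 uint8, red, green, blue), "depth" (400x640 float32, mm along the optical axis (not along the pixel's ray), 0 where there is no reading), "intrinsics" (3x3 intrinsics, pixels), "world_from_camera" (4x4, takes a point from camera to world coordinates); the wrist camera has in their place "T_tool_cam" (4x4, takes a point from camera to tool coordinates, whose origin is the TCP and whose axes are the tool frame's). Camera axes: x right, y down, z forward; pixel columns grow to the right and rows downward; lengths in mm; the calibration is good to about 2 mm. The wrist camera is an equidistant fisheye: a pixel r from the principal point sees the ray r / f radians off the axis. A picture is of the moment at which its call begins: read the wrist's pose just before it.
- job.hand_in(): hands the job in, once; it reports no verdict.
The state is a dict: "time": time; "joint_pos": joint angles; "qd": joint speeds; "joint_efforts": joint torques, N m; "tool_pos": TCP position; "tcp_rot": TCP orientation; "ft_force": force on the tool from outside, world axes, zero at the start; "wrist_torque": the same for the moment, N m; "finger_gap": finger opening in mm.
Only numpy, scipy, OpenCV 4.12 (cv2) and the standard library are available. Lean on these libraries where they do the work, as an engineer would, in place of code of your own. Each camera call takes 0.05 s, during which the arm holds its last target.

## Task

Get the specimen onto the microscope: squeeze the two side tabs of the specimen case's cover together until the cover comes free, lift it off without forcing it, and set it down gently, upright, on the free part of the desk mat. Then take the specimen out of the open case and seat it, same way up, fully down in the round well on top of the microscope's stage, pressing only lightly. Do not drop anything, and leave the other things on the desk where they are.

Things in the scene. Friction and masses are not known exactly. Their poses are not given: they have to be found in the camera images.
- case: Specimen case base: grey plastic tray 104 (x) x 92 (y) x 20 mm high, held to the desk by suction feet (cannot move). Origin: centre of its underside, on the desk. Its rim, its highest part, is 20 mm above the desk. The cover stands inside the rim on the base's 6 mm floor, with 2.3 mm of play each way in y, 1.5 mm in x. Two steel lips mid-way along its long (y) sides hold down the cover's hooks
- cover: White snap-fit cover, hollow, 90 (x) x 54 (y) x 51 mm high without its tabs, 0.12 kg. Origin: centre of its flat underside, 6 mm above the desk when on the case (top 57 mm above the desk), its axes then along the case's. Freed only while both tabs are kept in; the hooks pass the lips within 15 mm of lift, and after 32 mm it clears the specimen. A hook pulled against its lip with over 15 N snaps off
- tab_left: Ribbed squeeze tab in the cover's +y side, 30 mm wide (x), 5.5 mm proud of the side. Origin: on its outer face, mid-width, 30 mm above the cover's underside, 32.5 mm from the cover's middle (65 mm across both). Press its face 21 to 52 mm above the desk. It slides straight in, 4 mm to a hard stop (57 mm across), against a spring: 4 N to start, 12 N at the stop. Cracks over 25 N
- tab_right: The same tab on the -y side. Its hook lies under a steel lip. The lips are one plate screwed on through slots, so it sits up to 2.1 mm off the case's middle in y: not measured, differs each time. Both hooks are free when both tabs are at their stops and the squeeze is centred on that plate within 0.5 mm; else a hook stays caught, felt as a pull down on the first millimetres of lift: ease down, try a little to the side
- nest (a point): Centre of the raised middle of the case, 14 mm above the desk, where the specimen stands under the cover, between four pins 6 mm high that leave it up to 2 mm of play
- specimen: The specimen: dark resin cylinder, 30 mm diameter, 22 mm high, 45 g, upright (polished face down) in the case, hidden by the cover at first. Origin: centre of its underside, 14 mm above the desk in the case; its upper 16 mm stand above the case's rim
- microscope: Inverted microscope, white, fixed at the left: foot 200 (x) x 400 (y) mm; flat black stage on top, 200 (x) x 170 (y) mm, upper face 200 mm above the desk; the head with the eyepieces begins 150 mm to the +y side of the well and rises to 0.34 m. Origin: on the desk, below the well. Delicate: nothing may press on it with over 25 N
- well (a point): Centre of the floor of the round well, 200 mm above the desk: a hole 32.6 mm in diameter and 6 mm deep, slightly chamfered, in a square aluminium plate 70 x 70 x 6 mm lying on the stage (plate top 206 mm above the desk). The seated specimen's origin comes to this point, give or take the 1.3 mm of play
- mat: Dark blue desk mat, 320 (x) x 200 (y) x 3 mm, fixed at the right of the desk. Origin: centre of its underside. The mouse lies on its +x part; its -x half is free
- mouse: Black computer mouse, 100 x 58 x 33 mm, on the mat; origin under its centre. Leave alone
- bottle: Plastic bottle, 60 mm diameter, 150 mm high; origin under its centre. Leave alone
- jar: Brown glass jar, 60 mm diameter, 75 mm high; origin under its centre. Leave alone
- canister: Black objective canister, 42 mm diameter, 64 mm high; origin under its centre. Leave alone
- big_mount: Another resin mount, 40 mm diameter, 20 mm high; origin under its centre. Leave alone
- thin_mount: Another resin mount, 40 mm diameter, 12 mm high; origin under its centre. Leave alone
- loupe: Black stand magnifier, 42 mm diameter, 34 mm high; origin under its centre. Leave alone
Not all that is in view belongs to the job. Several things have the shape of the cover; the one meant has the colours described above.

How it is judged (in metres and radians):
On the way, in this order (a step that is already met when the one before it is completed fails the run):
1. the cover is off: held by both tabs and lifted clear of the specimen (30 mm) (z of cover in the frame of case above 0.036 m and contact force between the fingers and tab_left above 1 N and contact force between the fingers and tab_right above 1 N), for 0.1 s.
2. the cover stands upright and released on the desk mat (x of cover in the frame of mat between -0.125 and 0.125 m and y of cover in the frame of mat between -0.07 and 0.07 m and z of cover in the frame of mat between 0.001 and 0.006 m and angle between cover's own z axis and vertical below 0.1 rad and contact force between the fingers and cover below 0.1 N and linear speed of cover below 0.02 m/s), for 0.2 s.
At the end, for the whole second after the job is handed in: cover upright (0.1 rad), at rest, released on the mat, its centre 30 mm or more inside the mat's edges; specimen upright (0.06 rad), same way up, at rest, released in the well, its underside within 2 mm of the well's floor and 3 mm of its centre (all of step 2 and horizontal distance between specimen and well below 0.003 m and z of specimen in the frame of well between -0.002 and 0.002 m and angle between specimen's own z axis and vertical below 0.06 rad and contact force between the fingers and specimen below 0.1 N and linear speed of specimen below 0.02 m/s); the robot touches nothing.
It fails at once if a tab is pressed with over 25 N and cracks (contact force between the fingers and tab_left above 25 N or contact force between the fingers and tab_right above 25 N).
It fails at once if a hook is forced: a tab presses on the case (its lip) with over 15 N (contact force between any of tab_left, tab_right and case above 15 N).
It fails at once if something presses on the microscope with over 25 N (contact force between microscope and anything else above 25 N).
It fails at once if the cover or the specimen is dropped or thrown (falls faster than 0.6 m/s, some 20 mm, while not held) ((linear speed of cover above 0.6 m/s and contact force between the fingers and cover below 0.05 N) or (linear speed of specimen above 0.6 m/s and contact force between the fingers and specimen below 0.05 N)).
It fails at once if another thing on the desk is moved by over 25 mm or knocked over (distance of any of mouse, bottle, jar, canister, big_mount, thin_mount, loupe from where it was at the start of the episode above 0.025 m or angle between any of mouse, bottle, jar, canister, big_mount, thin_mount, loupe's own z axis and vertical above 0.5 rad).
It also fails if it takes over 72 s, if anything falls off the work surface, if the arm or the gripper's body presses on something with over 40 N, if the wrist force passes 120 N, or if a joint passes its speed limit or range.

## Working session

There is one attempt and no reset: what is moved stays moved. The work goes in short steps, Python scripts to look and compute and a tool call to move; the robot and the scene stay as the last step left them, time stands still between calls to the robot, and variables do not carry over. Pictures are saved under pics/ and viewed, and the job is handed in when it is done.

Besides the shell and the picture viewer there is one more tool, called by a JSON object that holds its "op" and its "data", one argument or row to a line. send_rows: Moves the arm, as the interface text tells. Its arguments: {"type":"object","properties":{"dp":{"type":"array"},"rot":{"type":"array"},"jaw":{"type":"number"},"force":{"type":"number"}},"required":["dp","rot"]}

```bash
ls; mkdir -p pics; python3 - <<'E'
from bench import r, vision, job
import cv2, numpy as np
print(r.sense())
for n in ["scene","top"]:
    s=vision.snapshot(n)
    cv2.imwrite(f"pics/{n}0.png",s["pixels"][:,:,::-1])
    np.savez(f"{n}0.npz",**s)
    print(n,s["intrinsics"].round(1).tolist(),s["world_from_camera"].round(3).tolist())
E
```

```text
pics
{'time': 0.0, 'joint_pos': array([-8.02942353e+01,  7.51552668e+00,  8.53280184e+01, -8.13060950e-06,
        8.72615367e+01, -4.89220752e+00]), 'qd': array([ 0.11911966, -0.06878817,  0.06968313,  0.00636346, -0.00706533,
        0.02222926]), 'joint_efforts': array([ 2.04078016e-03, -5.69387484e+01, -5.00555098e+01,  3.49155005e-05,
        1.44855177e-02, -2.43737702e-05]), 'tool_pos': array([ 151.16432102, -580.11460286,  244.2521262 ]), 'tcp_rot': array([-1.79991047e+02,  1.04699712e-01, -7.54020192e+01]), 'ft_force': array([ 0.06067159, -0.14893934,  0.76897792]), 'wrist_torque': array([-0.0363657 , -0.04458575,  0.00644172]), 'finger_gap': 85.45830982277366}
scene [[405.0, 0.0, 315.7], [0.0, 405.0, 199.1], [0.0, 0.0, 1.0]] [[-0.582, 0.597, -0.553, 1153.967], [0.813, 0.436, -0.385, 459.062], [0.012, -0.674, -0.739, 992.656], [0.0, 0.0, 0.0, 1.0]]
top [[386.4, 0.0, 320.0], [0.0, 386.4, 196.2], [0.0, 0.0, 1.0]] [[-0.097, -0.969, 0.228, 335.045], [-0.995, 0.095, -0.022, 13.871], [0.0, -0.229, -0.974, 1007.664], [0.0, 0.0, 0.0, 1.0]]
```

View pics/scene0.png

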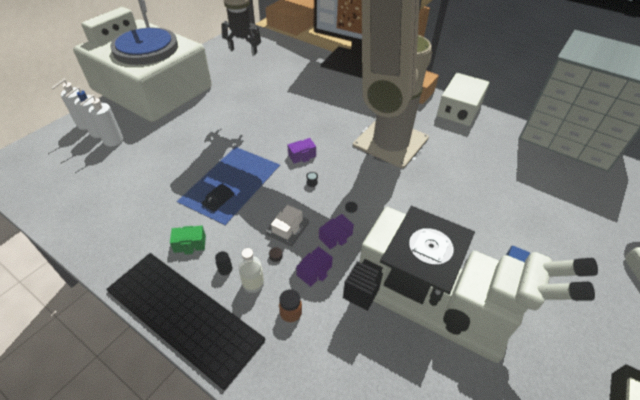

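View pics/top0.png

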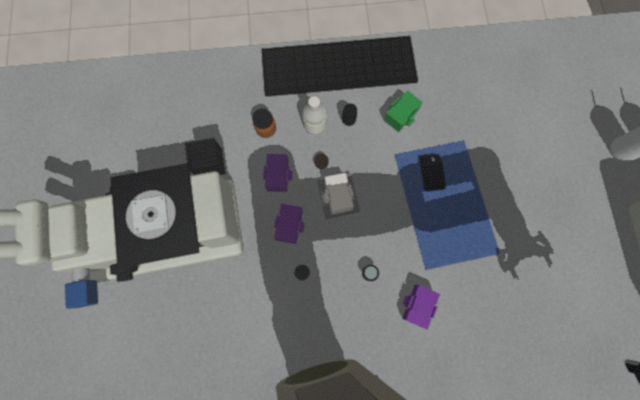

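Candidates with the cover's shape, in top-view pixels: purple (277,172), purple (289,223), bright purple (422,306), green (403,110) and white/grey (338,193). Only the one at (338,193) is white on a grey base. I'll confirm that with an enlarged crop.

```bash
python3 - <<'E'
import cv2, numpy as np
a=cv2.imread("pics/top0.png"); b=cv2.imread("pics/scene0.png")
c1=cv2.resize(a[160:230,300:380],None,fx=5,fy=5,interpolation=cv2.INTER_CUBIC)
c2=cv2.resize(b[190:260,250:330],None,fx=5,fy=5,interpolation=cv2.INTER_CUBIC)
cv2.imwrite("pics/crop0.png",np.hstack([c1,c2]))
c1=cv2.resize(a[170:260,105:205],None,fx=4,fy=4,interpolation=cv2.INTER_CUBIC)
c2=cv2.resize(b[200:290,380:480],None,fx=4,fy=4,interpolation=cv2.INTER_CUBIC)
cv2.imwrite("pics/crop1.png",np.hstack([c1,c2]))
E
```

```text
(no output)
```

View pics/crop0.png

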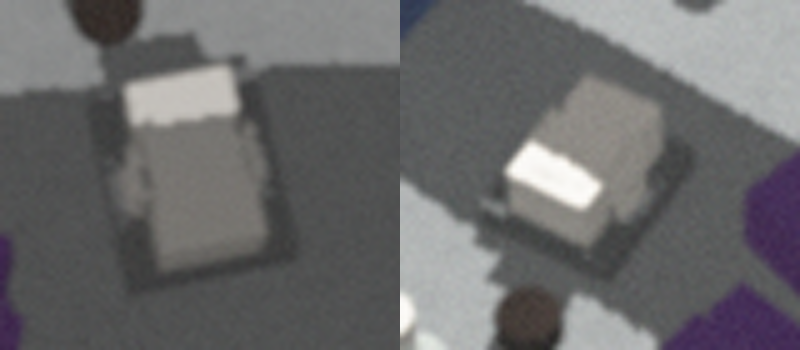

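View pics/crop1.png

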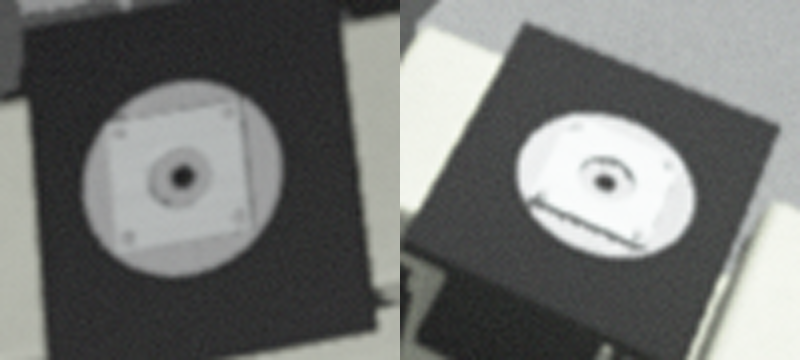

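The crop shows the white cover standing in its grey tray with tabs on both sides (top pixels about 338,193). The well's plate is at (150,214), with a round hole in its middle. Next I measure both.

```bash
cat > h.py <<'E'
import numpy as np, cv2
def cloud(s):
    K=s["intrinsics"];d=s["depth"];T=s["world_from_camera"]
    v,u=np.mgrid[:400,:640]
    P=np.stack([(u-K[0,2])/K[0,0]*d,(v-K[1,2])/K[1,1]*d,d],-1)
    W=P@T[:3,:3].T+T[:3,3]; W[d<=0]=np.nan
    return W
def ray(s,uv,z):
    K=s["intrinsics"];T=s["world_from_camera"]
    uv=np.atleast_2d(uv).astype(float)
    c=np.c_[(uv[:,0]-K[0,2])/K[0,0],(uv[:,1]-K[1,2])/K[1,1],np.ones(len(uv))]@T[:3,:3].T
    o=T[:3,3]; return o+c*((z-o[2])/c[:,2])[:,None]
E
python3 - <<'E'
from h import *
for n,box in [("top",(300,380,160,230)),("scene",(250,330,190,260))]:
    s=np.load(n+"0.npz"); W=cloud(s)
    m=np.zeros((400,640),bool); m[box[2]:box[3],box[0]:box[1]]=1
    for lo,hi in [(50,64)]:
        k=m&(W[...,2]>lo)&(W[...,2]<hi)
        p=W[k]; r=cv2.minAreaRect(p[:,:2].astype(np.float32)); print(n,"cover",k.sum(),r,p[:,2].mean(),np.median(p,0))
    k=m&(W[...,2]>12)&(W[...,2]<64)
    p=W[k]; print(" case",k.sum(),cv2.minAreaRect(p[:,:2].astype(np.float32)))
    # mat
    im=s["pixels"]; hsv=cv2.cvtColor(im,cv2.COLOR_RGB2HSV)
    k=(hsv[...,0]>100)&(hsv[...,0]<125)&(hsv[...,1]>120)
    nn,l,st,ce=cv2.connectedComponentsWithStats(k.astype(np.uint8)); i=1+np.argmax(st[1:,4])
    vv,uu=np.where(l==i); q=ray(s,np.c_[uu,vv],3)[:,:2].astype(np.float32); print(" mat",st[i],cv2.minAreaRect(q), cv2.boxPoints(cv2.minAreaRect(q)))
    # plate/stage
    bx=(105,205,165,265) if n=="top" else (380,480,200,290)
    m[:]=0; m[bx[2]:bx[3],bx[0]:bx[1]]=1
    k=m&(W[...,2]>190)&(W[...,2]<215)
    k2=k&(im.min(-1)>(150 if n=="top" else 205)); p=W[k]
    print(" stage",cv2.minAreaRect(p[:,:2].astype(np.float32)),np.median(p[:,2]),k2.sum(), im[214,140], im[214,125],np.median(W[k2],0))
E
```

```text
top cover 741 ((561.0033569335938, -19.66717529296875), (90.77818298339844, 140.6253662109375), 6.132033348083496) 55.28244462443913 [563.77418829 -57.19853007  55.32191688]
 case 1496 ((578.7459716796875, -20.675987243652344), (178.51239013671875, 162.25607299804688), 6.452504634857178)
 mat [ 66 281  26  27 519] ((377.3592834472656, 623.572021484375), (61.47568130493164, 60.5326042175293), 8.608787536621094) [[342.43726 648.89624]
 [351.49823 589.04565]
 [412.2813  598.2478 ]
 [403.22034 658.0984 ]]
 stage ((521.6130981445312, 338.8667297363281), (200.50270080566406, 198.71749877929688), 4.764540672302246) 198.91305111857787 1615 [181 184 183] [76 77 76] [519.42550991 354.6509626  202.7400546 ]
scene cover 573 ((581.2047729492188, 18.35334014892578), (138.95570373535156, 209.87879943847656), 7.0506744384765625) 54.35939041332089 [572.70432861 -46.96542244  54.22160862]
 case 1479 ((591.39453125, 11.953018188476562), (178.39865112304688, 223.6210174560547), 9.084238052368164)
 mat [223 152  41  24 260] ((414.352783203125, -364.8127746582031), (83.00811004638672, 154.47564697265625), 5.202648162841797) [[ 366.0159  -291.65668]
 [ 380.02353 -445.4959 ]
 [ 462.68967 -437.96887]
 [ 448.68204 -284.12964]]
 stage ((525.2525024414062, 326.839111328125), (203.8631591796875, 223.72381591796875), 5.901636123657227) 199.6954435188045 1212 [173 178 176] [180 182 183] [520.92142144 349.50515702 202.07391876]
```

```bash
python3 - <<'E'
from h import *
def big(k):
    nn,l,st,ce=cv2.connectedComponentsWithStats(k.astype(np.uint8)); return l==1+np.argmax(st[1:,4])
for n,box,mb in [("top",(300,380,160,230),(385,510,130,280)),("scene",(262,310,195,260),(170,290,140,230))]:
    s=np.load(n+"0.npz"); W=cloud(s); im=s["pixels"].astype(int)
    m=np.zeros((400,640),bool); m[box[2]:box[3],box[0]:box[1]]=1
    k=big(m&(W[...,2]>47)&(W[...,2]<64)); vv,uu=np.where(k)
    print(n,"cover px",uu.min(),uu.max(),vv.min(),vv.max())
    p=W[k]; r=cv2.minAreaRect(p[:,:2].astype(np.float32)); print(n,"cover",k.sum(),r)
    q=ray(s,np.c_[uu,vv],57)[:,:2].astype(np.float32); print(" ray",cv2.minAreaRect(q))
    k=big(m&(W[...,2]>10)&(W[...,2]<64)); p=W[k]; print(" case",k.sum(),cv2.minAreaRect(p[:,:2].astype(np.float32)))
    m[:]=0;m[mb[2]:mb[3],mb[0]:mb[1]]=1
    k=m&(im[...,2]>im[...,0]+25)&(im[...,2]>im[...,1]+15)
    k=big(cv2.morphologyEx(k.astype(np.uint8),cv2.MORPH_CLOSE,np.ones((5,5))))
    vv,uu=np.where(k); q=ray(s,np.c_[uu,vv],3)[:,:2].astype(np.float32); R=cv2.minAreaRect(q);print(" mat",k.sum(),R, cv2.boxPoints(R).round(0).tolist())
    # heights of everything else in the workspace
    g=(W[...,2]>8)&(W[...,2]<400)&(abs(W[...,1])<400)&(W[...,0]>300)&(W[...,0]<900)
    nn,l,st,ce=cv2.connectedComponentsWithStats(g.astype(np.uint8))
    for i in range(1,nn):
        if st[i,4]>25:
            p=W[l==i]; print("  obj",ce[i].round(0),st[i,4],np.nanpercentile(p,[3,97],axis=0).round(0).tolist())
E
```

```text
top cover px 325 353 173 211
top cover 716 ((565.05517578125, -57.6193962097168), (90.69942474365234, 54.4903450012207), 6.431087017059326)
 ray ((563.5786743164062, -57.131988525390625), (91.7143783569336, 54.398075103759766), 6.148788928985596)
 case 1356 ((564.6367797851562, -57.67799377441406), (104.7780990600586, 92.14579010009766), 6.591715335845947)
 mat 7870 ((521.1356811523438, -339.712890625), (319.0433044433594, 199.62677001953125), 6.391953468322754) [[351.0, -258.0], [374.0, -457.0], [691.0, -421.0], [669.0, -223.0]]
  obj [341.  84.] 1518 [[874.0, -306.0, 10.0], [899.0, 103.0, 22.0]]
  obj [403. 111.] 855 [[737.0, -299.0, 11.0], [818.0, -214.0, 53.0]]
  obj [315. 117.] 707 [[742.0, -41.0, 14.0], [783.0, 12.0, 150.0]]
  obj [350. 114.] 280 [[763.0, -128.0, 12.0], [798.0, -92.0, 65.0]]
  obj [264. 123.] 540 [[749.0, 95.0, 13.0], [799.0, 146.0, 76.0]]
  obj [185. 211.] 11090 [[426.0, 205.0, 36.0], [676.0, 393.0, 205.0]]
  obj [277. 172.] 877 [[593.0, 67.0, 13.0], [681.0, 128.0, 53.0]]
  obj [321. 161.] 177 [[646.0, -39.0, 10.0], [681.0, -6.0, 23.0]]
  obj [433. 173.] 785 [
[... 1163 characters left out ...]
 9.0], [397.0, 75.0, 15.0]]
  obj [287. 225.] 981 [[521.0, -88.0, 11.0], [618.0, -9.0, 59.0]]
  obj [400. 261.] 8265 [[440.0, 223.0, 36.0], [698.0, 395.0, 206.0]]
  obj [336. 231.] 736 [[462.0, 48.0, 10.0], [549.0, 115.0, 53.0]]
  obj [187. 238.] 808 [[743.0, -294.0, 10.0], [828.0, -211.0, 53.0]]
  obj [314. 266.] 850 [[600.0, 70.0, 10.0], [687.0, 132.0, 53.0]]
  obj [250. 272.] 788 [[757.0, -27.0, 16.0], [803.0, 16.0, 149.0]]
  obj [275. 254.] 141 [[650.0, -37.0, 11.0], [685.0, -3.0, 23.0]]
  obj [206. 300.] 1249 [[877.0, -299.0, 11.0], [899.0, 111.0, 22.0]]
  obj [223. 263.] 296 [[771.0, -124.0, 12.0], [805.0, -90.0, 65.0]]
  obj [290. 305.] 613 [[760.0, 102.0, 13.0], [809.0, 152.0, 77.0]]
```

Both views agree: case at about (565.5, -57.5), yaw 6.5°. The mat is centred at (521, -339.5), yaw 6.4°, and its -x half is free. Next I measure the well and the finger geometry.

```bash
python3 - <<'E'
from h import *
from bench import r, vision
for n,bx in [("top",(125,180,190,240)),("scene",(405,460,225,265))]:
    s=np.load(n+"0.npz"); im=s["pixels"].astype(int).min(-1); W=cloud(s)
    sub=im[bx[2]:bx[3],bx[0]:bx[1]]
    x0,y0=(150,214) if n=="top" else (431,245)
    print(n); print(im[y0-9:y0+10,x0-11:x0+12]);print(W[y0-9:y0+10:2,x0-11:x0+12:2,2].round(0))
s=vision.snapshot("wrist"); np.savez("wrist0.npz",**s); cv2.imwrite("pics/wrist0.png",s["pixels"][:,:,::-1])
print(s["intrinsics"],s["T_tool_cam"].round(3))
E
```

```text
top
[[180 178 179 179 178 179 180 180 182 180 179 178 178 178 179 180 178 180
  180 180 179 180 180]
 [180 178 177 177 179 181 181 182 181 178 175 171 169 169 174 177 180 180
  179 180 180 180 180]
 [180 181 179 180 182 185 182 179 168 163 156 155 157 157 160 169 174 179
  181 179 180 180 180]
 [179 179 181 182 182 182 176 164 154 154 154 156 153 153 154 160 165 173
  179 180 179 179 179]
 [181 182 182 182 180 169 162 156 153 155 154 155 152 153 154 155 158 166
  175 179 179 180 180]
 [182 180 181 177 167 158 153 152 154 152 146 139 138 146 153 155 154 159
  170 177 180 181 181]
 [181 180 176 167 155 152 156 153 151 139 121  99  95 117 143 152 154 156
  165 177 179 180 180]
 [179 176 171 160 149 152 154 154 136 106  74  55  53  77 120 143 153 154
  160 172 180 181 180]
 [182 179 171 156 147 153 156 149 120  77  39  32  38  50  94 132 152 155
  158 168 177 180 179]
 [182 181 169 151 147 152 156 146 119  67  35  34  37  51  95 133 152 154
  160 171 177 177 179]
 [183 180 169 150 146 153 157 151 127  79  45  39  48  73 111 143 152 152
  162 170 176 176 177]
 [181 180 168 146 140 151 155
[... 3507 characters left out ...]
 198. 199. 198. 199. 205. 206. 207.]
 [206. 209. 205. 199. 202. 199. 201. 198. 199. 206. 205. 206.]
 [206. 207. 205. 206. 201. 200. 201. 197. 202. 205. 203. 209.]
 [206. 204. 205. 203. 206. 206. 200. 203. 203. 207. 206. 207.]
 [206. 204. 206. 204. 206. 204. 207. 209. 205. 206. 205. 208.]
 [198. 204. 206. 206. 205. 204. 206. 205. 205. 206. 206. 207.]]
[[309.70691629   0.         315.92977816]
 [  0.         309.70691629 200.98761344]
 [  0.           0.           1.        ]] [[ 1.00000e+00  0.00000e+00 -1.00000e-03  7.09000e-01]
 [ 0.00000e+00  9.63000e-01  2.68000e-01 -6.76280e+01]
 [ 1.00000e-03 -2.68000e-01  9.63000e-01 -1.28433e+02]
 [ 0.00000e+00  0.00000e+00  0.00000e+00  1.00000e+00]]
```

View pics/wrist0.png

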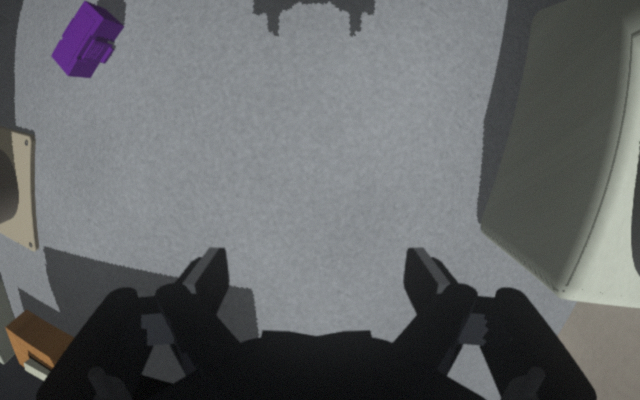

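```bash
cat >> h.py <<'E'
def wdir(s,uv):
    K=s["intrinsics"]; uv=np.atleast_2d(uv).astype(float)
    d=(uv-[K[0,2],K[1,2]])/K[0,0]; th=np.hypot(d[:,0],d[:,1]); k=np.sin(th)/np.maximum(th,1e-9)
    return np.c_[d*k[:,None],np.cos(th)]
def wray(s,pose,uv,z):
    from scipy.spatial.transform import Rotation as R
    p,e=pose; Rt=R.from_euler("xyz",e,degrees=True).as_matrix()
    T=s["T_tool_cam"]; d=wdir(s,uv)@T[:3,:3].T@Rt.T; o=Rt@T[:3,3]+p
    return o+d*((z-o[2])/d[:,2])[:,None]
def wproj(s,pose,X):
    from scipy.spatial.transform import Rotation as R
    p,e=pose; Rt=R.from_euler("xyz",e,degrees=True).as_matrix(); T=s["T_tool_cam"]; K=s["intrinsics"]
    t=(np.atleast_2d(X)-p)@Rt; c=(t-T[:3,3])@T[:3,:3]
    th=np.arctan2(np.hypot(c[:,0],c[:,1]),c[:,2]); n=c[:,:2]/np.maximum(np.hypot(c[:,0],c[:,1]),1e-9)[:,None]
    return n*th[:,None]*K[0,0]+[K[0,2],K[1,2]]
E
python3 - <<'E'
from h import *
for n,(x0,y0) in [("top",(150,214)),("scene",(431,245))]:
    s=np.load(n+"0.npz"); im=s["pixels"].astype(float).min(-1)
    v,u=np.mgrid[y0-5:y0+5,x0-4:x0+5]; w=np.clip((140 if n=="top" else 220)-im[y0-5:y0+5,x0-4:x0+5],0,None)
    c=[(w*u).sum()/w.sum(),(w*v).sum()/w.sum()]
    print(n,c,ray(s,c,200),ray(s,c,194))
s=np.load("wrist0.npz")
T=s["T_tool_cam"]
for uv in [(225,250),(405,250),(215,249),(415,249),(222,288),(408,288)]:
    d=wdir(s,uv)@T[:3,:3].T; o=T[:3,3]; d=d[0]
    dep=s["depth"][uv[1],uv[0]]
    for xx in (np.sign(uv[0]-316)*42.7,): print(uv,o+d*(xx-o[0])/d[0], "depth",dep, T[:3,:3]@(wdir(s,uv)[0]/wdir(s,uv)[0][2]*dep)+o)
E
```

```text
top [np.float64(150.24237288135592), np.float64(213.79322033898305)] [[520.81997305 357.94112487 200.        ]] [[522.20006307 360.49716261 194.        ]]
scene [np.float64(431.12547098718915), np.float64(244.26865109269028)] [[516.40421455 356.89815942 200.        ]] [[511.57819102 356.12483001 194.        ]]
(225, 250) [-42.7         -7.09883545   1.98762396] depth 406.06302 [-123.49738186  105.56567642  244.74041211]
(405, 250) [42.7        -7.44179839  1.36307115] depth 405.94147 [121.47852899 105.47267187 244.86907949]
(215, 249) [-42.7        -13.72264116 -11.61082423] depth 134.6638 [-45.30566362 -10.48688466  -4.59846542]
(415, 249) [ 42.7        -14.16523252 -12.45630012] depth 134.38539 [ 45.48455925 -10.6199318   -4.76557483]
(222, 288) [-42.7          7.07497514  -9.6399338 ] depth 131.73708 [-41.8036521    5.53242566 -12.09288108]
(408, 288) [ 42.7          6.56010205 -10.31004861] depth 135.55327 [43.29666833  7.61427404 -8.63160254]
```

{"op": "send_rows", "data": {
  "dp": [
    [25, 30, 5],
    [60, 75, 10],
    [95, 120, 10],
    [130, 165, 10],
    [165, 210, 10]
  ],
  "rot": [
    [0, 0, -0.02],
    [0, 0, -0.05],
    [0, 0, -0.08],
    [0, 0, -0.11],
    [0, 0, -0.141]
  ],
  "jaw": 85,
  "force": 20
}}

```text
time: 0.78
tool_pos: [317.0, -369.0, 255.1]
tcp_rot: [180.0, 0.0, -83.6]
ft_force: [0.6, -0.4, -0.1]
finger_gap: 84.9
```

{"op": "send_rows", "data": {
  "dp": [
    [35, 45, -5],
    [70, 90, -15],
    [105, 135, -25],
    [140, 180, -35],
    [175, 220, -45]
  ],
  "rot": [
    [0, 0, 0],
    [0, 0, 0],
    [0, 0, 0],
    [0, 0, 0],
    [0, 0, 0]
  ]
}}

```text
time: 1.4
tool_pos: [492.1, -148.8, 209.9]
tcp_rot: [-180.0, -0.0, -83.5]
ft_force: [0.1, -1.0, 0.7]
finger_gap: 84.8
```

{"op": "send_rows", "data": {
  "dp": [
    [30, 40, -15],
    [55, 70, -30],
    [70, 88, -40],
    [73.5, 92.5, -45],
    [73.5, 92.5, -45]
  ],
  "rot": [
    [0, 0, 0],
    [0, 0, 0],
    [0, 0, 0],
    [0, 0, 0],
    [0, 0, 0]
  ]
}}

```text
time: 2.02
tool_pos: [564.2, -58.3, 164.7]
tcp_rot: [179.9, 0.0, -83.5]
ft_force: [-0.1, -0.2, 0.6]
finger_gap: 84.9
```

```bash
cat >> h.py <<'E'
def wsnap(name):
    from bench import r, vision
    st=r.sense(); s=vision.snapshot("wrist"); s=dict(s); s["tp"]=st["tool_pos"]; s["te"]=st["tcp_rot"]
    np.savez(name+".npz",**s); cv2.imwrite("pics/"+name+".png",s["pixels"][:,:,::-1]); print(st["tool_pos"].round(2),st["tcp_rot"].round(2),st["ft_force"].round(2)); return s,(st["tool_pos"],st["tcp_rot"])
E
python3 - <<'E'
from h import *
s,p=wsnap("wrist1")
im=s["pixels"][:,:,::-1]
cv2.imwrite("pics/wrist1c.png",cv2.resize(im[90:310,200:440],None,fx=3.2,fy=2.7,interpolation=cv2.INTER_CUBIC)[:594,:768])
E
```

```text
[564.19 -58.26 164.68] [ 1.7992e+02  1.0000e-02 -8.3460e+01] [-0.07 -0.22  0.61]
```

View pics/wrist1.png

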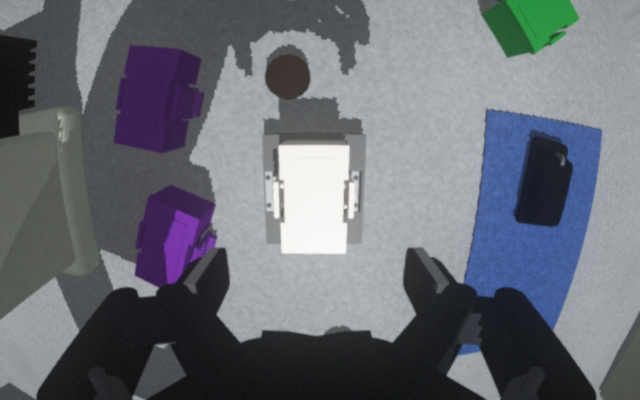

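View pics/wrist1c.png

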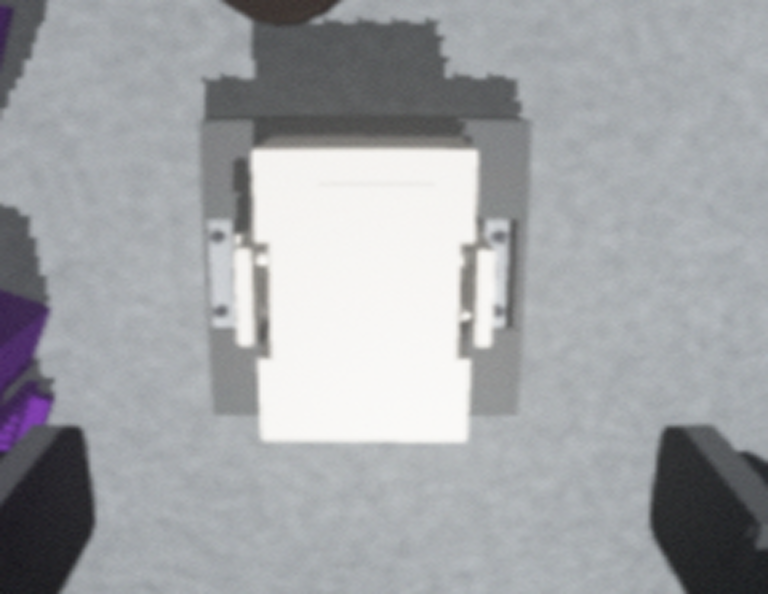

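The wrist view shows the white cover at (315,198) and the steel lip bars at its sides, about (271,190) and (355,190). The bars sit off-centre towards image left (+y). I'll go closer and measure them.

{"op": "send_rows", "data": {
  "dp": [
    [0, 0, -25],
    [0, 0, -50],
    [0, 0, -62],
    [0, 0, -65],
    [0, 0, -65]
  ],
  "rot": [
    [0, 0, 0],
    [0, 0, 0],
    [0, 0, 0],
    [0, 0, 0],
    [0, 0, 0]
  ]
}}

```text
time: 2.7
tool_pos: [565.2, -58.5, 101.2]
tcp_rot: [-179.9, -0.0, -83.5]
ft_force: [-0.7, 0.4, 0.8]
finger_gap: 84.8
```

```bash
python3 - <<'E'
from h import *
s,p=wsnap("wrist2")
im=s["pixels"][:,:,::-1]
cv2.imwrite("pics/wrist2c.png",cv2.resize(im[140:320,220:410],None,fx=4,fy=3.3,interpolation=cv2.INTER_CUBIC)[:594,:768])
E
```

```text
[565.17 -58.53 101.17] [-1.7994e+02 -2.0000e-02 -8.3500e+01] [-0.65  0.36  0.75]
```

View pics/wrist2c.png

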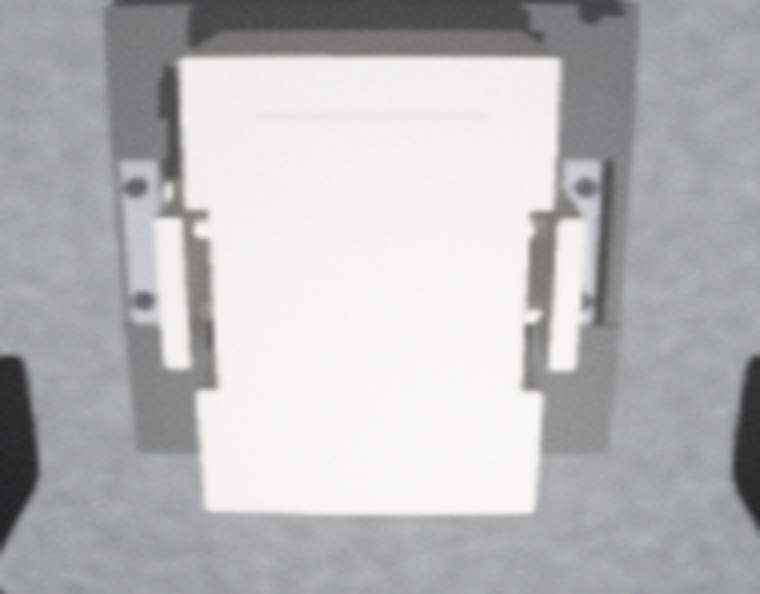

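```bash
python3 - <<'E'
from h import *
s=np.load("wrist2.npz"); p=(s["tp"],s["te"]); g=s["pixels"].astype(float).mean(-1)
D=s["depth"]
from scipy.ndimage import center_of_mass
def dark(x0,x1,y0,y1):
    a=g[y0:y1,x0:x1]; w=np.clip(np.median(a)-15-a,0,None); c=center_of_mass(w); return x0+c[1],y0+c[0]
psi=np.radians(6.5); ex=np.array([np.cos(psi),np.sin(psi)]); ey=np.array([-np.sin(psi),np.cos(psi)])
loc=lambda uv,z:(lambda q:(q-[565.5,-57.5])@np.array([ex,ey]).T)(wray(s,p,uv,z)[:,:2]).round(2)
L=dark(251,258,193,201); Rr=dark(363,370,193,201); print("screws",L,Rr)
for z in (18,20): print(z,loc([L,Rr],z),loc([L,Rr],z).mean(0))
v=197
print("row197 L",g[v,240:275].astype(int),"R",g[v,355:385].astype(int))
for v in (165,170,180,185,190,197,230):
    # rim outer edges by subpixel derivative
    row=g[v-1:v+2].mean(0)
    print(v,row[242:256].astype(int),row[370:384].astype(int))
print("depth",D[197,252:258],D[197,364:370],D[160,250:256])
E
```

```text
screws (np.float64(253.3795493934142), np.float64(196.35138648180242)) (np.float64(366.121921182266), np.float64(196.51231527093597))
18 [[ 11.88  43.24]
 [ 11.74 -37.33]] [11.81   2.955]
20 [[ 12.4   42.82]
 [ 12.26 -36.99]] [12.33   2.915]
row197 L [163 166 170 166 174 172 174 174 156 141 138 121 106 103 103 110 138 181
 186 170 173 203 214 163 136 163 213 236 240 239 240 240 240 239 240] R [242 242 235 203 161 152 175 184 164 132 112 111 112 128 134 111  91  88
 110 126 131 138 154 167 170 168 165 167 162 166]
165 [167 169 168 164 151 129 123 123 125 123 125 123 125 126] [127 127 128 126 125 127 127 126 135 157 169 169 168 170]
170 [162 162 159 158 148 135 127 124 123 123 125 125 124 125] [130 127 129 128 127 127 127 128 138 154 164 164 164 164]
180 [165 165 165 166 158 143 129 124 126 127 127 126 126 127] [130 130 128 131 130 130 130 133 147 158 164 166 167 169]
185 [165 166 165 167 163 151 132 126 125 126 127 126 126 127] [132 130 130 132 130 129 130 139 158 170 171 169 168 167]
190 [165 167 167 166 166 158 146 149 172 185 190 189 189 188] [138  99  89 109 127 130 134 148 163 172 172 172 170 168]
197 [168 169 174 172 173 171 156 143 142 129 112 106 106 114] [113  89  90 111 125 131 137 155 166 170 167 166 165 163]
230 [166 165 164 163 163 168 166 163 151 143 146 141 119 109] [ 88 113 131 138 145 158 171 173 173 171 168 170 172 173]
depth [215.85625 216.23836 216.20255 217.26738 215.69202 217.58173] [215.963   217.5035  215.68274 216.71626 216.36073 217.12704] [209.50609 210.58496 209.86205 210.73175 209.93166 209.8755 ]
```

```bash
python3 - <<'E'
from h import *
s=np.load("wrist2.npz"); T=s["T_tool_cam"]; tz=float(s["tp"][2])
def tool(uv,z):
    d=wdir(s,uv)@T[:3,:3].T; o=T[:3,3]; return o+d*((tz-z-o[2])/d[:,2])[:,None]
a=tool([(253.4,196.4),(366.1,196.5)],19); print("screws",a.round(2),a.mean(0).round(2))
for l,r,v in [(246.2,377.9,165),(246.5,378,170),(247,377.7,180),(247.5,377.3,185)]:
    a=tool([(l,v),(r,v)],20); print("rim",v,a[:,0].round(2),a.mean(0)[0].round(2))
g=s["pixels"].astype(float).mean(-1)
# cover top: white mask, edges per row
for v in (170,180,190,270,280,290):
    row=g[v]; c=316; l=c
    thr=205
    while row[l]>thr:l-=1
    r=c
    while row[r]>thr:r+=1
    l=l+(thr-row[l])/(row[l+1]-row[l]); r=r-(thr-row[r])/(row[r-1]-row[r])
    a=tool([(l,v),(r,v)],57); print("cover",v,round(l,2),round(r,2),a[:,0].round(2),a.mean(0).round(2))
# fingers
d=g[285]; 
for v in (260,270,280,290): print(v,g[v,215:240].astype(int),g[v,393:418].astype(int))
E
```

```text
screws [[-44.03 -12.46  82.17]
 [ 36.13 -12.38  82.17]] [ -3.95 -12.42  82.17]
rim 165 [-47.92  43.46] -2.23
rim 170 [-47.86  43.67] -2.1
rim 180 [-47.85  43.76] -2.04
rim 185 [-47.67  43.64] -2.02
cover 170 265.24 358.93 [-28.3   25.01] [ -1.64 -37.96  44.17]
cover 180 265.58 358.61 [-28.3  25. ] [ -1.65 -32.14  44.17]
cover 190 265.91 358.11 [-28.34  24.9 ] [ -1.72 -26.24  44.17]
cover 270 269.41 354.6 [-28.88  24.99] [-1.95 25.64 44.17]
cover 280 269.82 354.37 [-29.08  25.23] [-1.93 33.02 44.17]
cover 290 270.4 353.65 [-29.2   25.16] [-2.02 40.67 44.17]
260 [ 42  42  43  44  47  42  44  45  45  50  50  60 101 147 159 160 159 161
 164 165 163 165 167 166 165] [164 166 168 167 165 164 165 164 165 165 163 146  90  59  53  49  52  48
  49  52  49  49  49  47  48]
270 [ 37  44  43  42  42  42  41  43  44  45  43  43  57  90 132 153 157 163
 160 165 162 168 167 167 166] [165 165 163 165 165 165 167 165 166 155 126  82  53  51  47  50  48  47
  46  46  46  48  43  48  46]
280 [ 40  42  42  41  39  42  41  40  39  42  40  43  44  48  96 146 164 165
 164 165 161 162 163 163 163] [161 160 161 167 164 167 167 165 162 147  87  48  47  46  44  48  45  46
  43  44  45  46  43  44  44]
290 [ 39  35  38  38  35  36  40  40  40  40  40  50  93 136 154 161 160 160
 158 155 154 156 157 161 159] [169 168 172 170 168 164 162 162 159 156 149 123  75  51  47  43  41  44
  46  39  41  44  41  40  40]
```

Relative to the tool, the rim's middle is at x = -2.1 and the lip plate's at -3.95. The fingers' own middle reads about +0.7 in the camera, so I aim at -4.4. That puts the plate about 1.9 mm to the case's +y side.

{"op": "send_rows", "data": {
  "dp": [
    [-0.5, 4.4, -20],
    [-0.5, 4.4, -42],
    [-0.5, 4.4, -58],
    [-0.5, 4.4, -65],
    [-0.5, 4.4, -66]
  ],
  "rot": [
    [0, 0, 0],
    [0, 0, 0],
    [0, 0, 0],
    [0, 0, 0],
    [0, 0, 0]
  ],
  "jaw": 85,
  "force": 20
}}

```text
time: 3.38
tool_pos: [564.0, -53.6, 33.7]
tcp_rot: [180.0, 0.0, -83.5]
ft_force: [-0.6, -0.6, 0.7]
finger_gap: 85.2
```

{"op": "send_rows", "data": {
  "dp": [
    [0, 0, 0],
    [0, 0, 0]
  ],
  "rot": [
    [0, 0, 0],
    [0, 0, 0]
  ],
  "jaw": 72
}}

```text
time: 3.62
tool_pos: [565.0, -53.9, 35.2]
tcp_rot: [-179.9, -0.0, -83.5]
ft_force: [-1.0, 0.3, 0.5]
finger_gap: 72.0
```

{"op": "send_rows", "data": {
  "dp": [
    [0, 0, 0],
    [0, 0, 0]
  ],
  "rot": [
    [0, 0, 0],
    [0, 0, 0]
  ],
  "jaw": 66
}}

```text
time: 3.88
tool_pos: [564.7, -54.0, 34.8]
tcp_rot: [-179.9, -0.0, -83.5]
ft_force: [-0.1, -1.2, 0.6]
finger_gap: 66.2
```

{"op": "send_rows", "data": {
  "dp": [
    [0, 0, 0],
    [0, 0, 0]
  ],
  "rot": [
    [0, 0, 0],
    [0, 0, 0]
  ],
  "jaw": 62
}}

```text
time: 4.12
tool_pos: [564.7, -53.8, 35.0]
tcp_rot: [-180.0, -0.0, -83.5]
ft_force: [-1.4, -0.8, 5.5]
finger_gap: 62.2
```

{"op": "send_rows", "data": {
  "dp": [
    [0, 0, 0],
    [0, 0, 0],
    [0, 0, 0]
  ],
  "rot": [
    [0, 0, 0],
    [0, 0, 0],
    [0, 0, 0]
  ],
  "jaw": 58.5
}}

```text
time: 4.5
tool_pos: [564.8, -53.9, 35.3]
tcp_rot: [-179.9, -0.0, -83.5]
ft_force: [-3.0, -0.4, 8.3]
finger_gap: 58.4
```

{"op": "send_rows", "data": {
  "dp": [
    [0, 0, 0],
    [0, 0, 0],
    [0, 0, 0]
  ],
  "rot": [
    [0, 0, 0],
    [0, 0, 0],
    [0, 0, 0]
  ],
  "jaw": 56.5
}}

```text
time: 4.88
tool_pos: [564.9, -53.9, 35.6]
tcp_rot: [-179.9, -0.0, -83.5]
ft_force: [-3.3, -0.8, 10.6]
finger_gap: 56.4
```

```bash
python3 - <<'E'
from h import *
s,p=wsnap("wrist3")
from bench import r
print(r.sense()["finger_gap"])
im=s["pixels"][:,:,::-1]
cv2.imwrite("pics/wrist3c.png",cv2.resize(im[150:330,220:410],None,fx=4,fy=3.3,interpolation=cv2.INTER_CUBIC)[:594,:768])
E
```

```text
[564.87 -53.92  35.6 ] [-1.7994e+02 -3.0000e-02 -8.3480e+01] [-3.32 -0.84 10.65]
56.566502315988686
```

View pics/wrist3c.png

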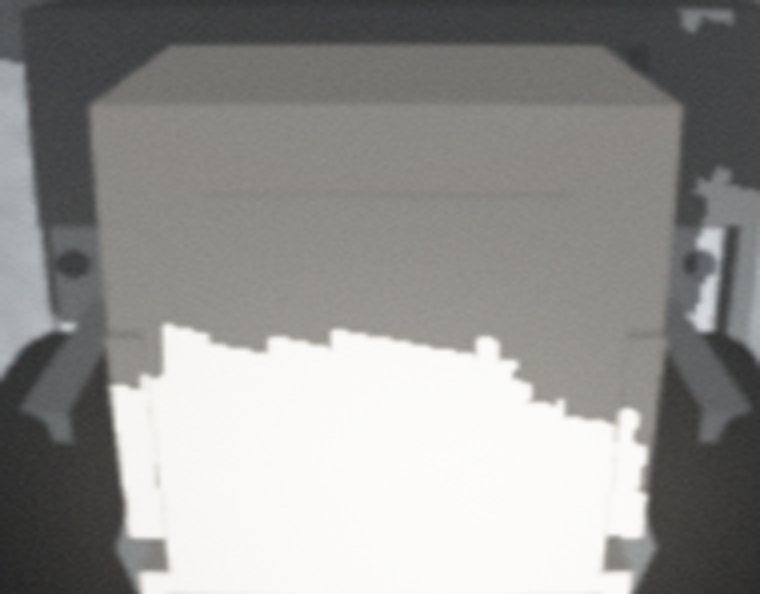

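The grip looks symmetric: cover middle at px 316.6 and lip screws' middle at px 316.5. Next is a gentle lift, watching the vertical force.

{"op": "send_rows", "data": {
  "dp": [
    [0, 0, 0.3],
    [0, 0, 0.6],
    [0, 0, 0.6]
  ],
  "rot": [
    [0, 0, 0],
    [0, 0, 0],
    [0, 0, 0]
  ]
}}

```text
time: 5.3
tool_pos: [564.8, -53.9, 35.6]
tcp_rot: [-179.9, -0.0, -83.5]
ft_force: [-0.5, -0.0, 6.5]
finger_gap: 56.9
```

{"op": "send_rows", "data": {
  "dp": [
    [0, 0, 0.3],
    [0, 0, 0.6],
    [0, 0, 0.6]
  ],
  "rot": [
    [0, 0, 0],
    [0, 0, 0],
    [0, 0, 0]
  ]
}}

```text
time: 5.68
tool_pos: [564.6, -53.8, 35.6]
tcp_rot: [-180.0, -0.0, -83.5]
ft_force: [2.6, -0.3, 3.3]
finger_gap: 56.8
```

{"op": "send_rows", "data": {
  "dp": [
    [0, 0, 0.3],
    [0, 0, 0.6],
    [0, 0, 0.6]
  ],
  "rot": [
    [0, 0, 0],
    [0, 0, 0],
    [0, 0, 0]
  ]
}}

```text
time: 6.05
tool_pos: [563.9, -53.8, 35.7]
tcp_rot: [180.0, 0.0, -83.5]
ft_force: [1.6, -2.0, -2.1]
finger_gap: 56.6
```

{"op": "send_rows", "data": {
  "dp": [
    [0, 0, 0.3],
    [0, 0, 0.6],
    [0, 0, 0.6]
  ],
  "rot": [
    [0, 0, 0],
    [0, 0, 0],
    [0, 0, 0]
  ]
}}

```text
time: 6.42
tool_pos: [563.6, -53.8, 36.2]
tcp_rot: [179.9, 0.0, -83.5]
ft_force: [-0.0, -4.3, -2.9]
finger_gap: 56.5
```

{"op": "send_rows", "data": {
  "dp": [
    [0, 0, 0.3],
    [0, 0, 0.6],
    [0, 0, 0.6]
  ],
  "rot": [
    [0, 0, 0],
    [0, 0, 0],
    [0, 0, 0]
  ]
}}

```text
time: 6.8
tool_pos: [564.0, -53.8, 37.2]
tcp_rot: [180.0, 0.0, -83.5]
ft_force: [-1.1, -4.3, -2.6]
finger_gap: 56.8
```

{"op": "send_rows", "data": {
  "dp": [
    [0, 0, 0.4],
    [0, 0, 0.8],
    [0, 0, 0.8]
  ],
  "rot": [
    [0, 0, 0],
    [0, 0, 0],
    [0, 0, 0]
  ]
}}

```text
time: 7.18
tool_pos: [564.4, -53.7, 38.2]
tcp_rot: [-180.0, -0.0, -83.5]
ft_force: [-1.0, -3.4, -2.8]
finger_gap: 56.6
```

```bash
python3 - <<'E'
from h import *
from bench import r
x=r.sense(); print(x["ft_force"],x["wrist_torque"],x["tool_pos"])
E
```

```text
[-1.01616414 -3.40355863 -2.81808781] [-0.87091748  0.06347406 -0.03405011] [564.36689725 -53.73483767  38.21623312]
```

{"op": "send_rows", "data": {
  "dp": [
    [0, 0, 0.5],
    [0, 0, 1.0],
    [0, 0, 1.0]
  ],
  "rot": [
    [0, 0, 0],
    [0, 0, 0],
    [0, 0, 0]
  ]
}}

```text
time: 7.55
tool_pos: [564.4, -53.8, 39.2]
tcp_rot: [-180.0, -0.0, -83.5]
ft_force: [-0.7, -3.8, -3.4]
finger_gap: 56.6
```

{"op": "send_rows", "data": {
  "dp": [
    [0, 0, 0.5],
    [0, 0, 1.0],
    [0, 0, 1.5]
  ],
  "rot": [
    [0, 0, 0],
    [0, 0, 0],
    [0, 0, 0]
  ]
}}

```text
time: 7.92
tool_pos: [564.3, -53.8, 40.6]
tcp_rot: [-180.0, -0.0, -83.5]
ft_force: [0.5, -4.2, -3.6]
finger_gap: 56.8
```

{"op": "send_rows", "data": {
  "dp": [
    [0, 0, 1.0],
    [0, 0, 2.0],
    [0, 0, 3.0],
    [0, 0, 4.0],
    [0, 0, 4.0]
  ],
  "rot": [
    [0, 0, 0],
    [0, 0, 0],
    [0, 0, 0],
    [0, 0, 0],
    [0, 0, 0]
  ]
}}

```text
time: 8.55
tool_pos: [564.3, -53.7, 44.8]
tcp_rot: [-180.0, -0.0, -83.5]
ft_force: [-0.3, -4.2, -2.1]
finger_gap: 56.5
```

{"op": "send_rows", "data": {
  "dp": [
    [0, 0, 1.0],
    [0, 0, 2.0],
    [0, 0, 3.5],
    [0, 0, 5.0],
    [0, 0, 5.0]
  ],
  "rot": [
    [0, 0, 0],
    [0, 0, 0],
    [0, 0, 0],
    [0, 0, 0],
    [0, 0, 0]
  ]
}}

```text
time: 9.18
tool_pos: [564.5, -53.0, 50.0]
tcp_rot: [-180.0, 0.1, -83.5]
ft_force: [0.9, 0.5, -1.4]
finger_gap: 56.6
```

The cover is free: it pulls with its weight only, and the side force is gone. I keep lifting straight up.

{"op": "send_rows", "data": {
  "dp": [
    [0, 0, 5],
    [0, 0, 13],
    [0, 0, 22],
    [0, 0, 32],
    [0, 0, 42]
  ],
  "rot": [
    [0, 0, 0],
    [0, 0, 0],
    [0, 0, 0],
    [0, 0, 0],
    [0, 0, 0]
  ]
}}

```text
time: 9.8
tool_pos: [564.5, -53.8, 92.6]
tcp_rot: [-180.0, -0.0, -83.5]
ft_force: [0.5, -0.3, -0.2]
finger_gap: 56.9
```

{"op": "send_rows", "data": {
  "dp": [
    [0, 0, 12],
    [0, 0, 25],
    [0, 0, 33],
    [0, 0, 36],
    [0, 0, 36]
  ],
  "rot": [
    [0, 0, 0],
    [0, 0, 0],
    [0, 0, 0],
    [0, 0, 0],
    [0, 0, 0]
  ]
}}

```text
time: 10.42
tool_pos: [564.2, -53.7, 127.6]
tcp_rot: [-180.0, 0.0, -83.5]
ft_force: [1.2, 0.4, -1.7]
finger_gap: 56.8
```

```bash
python3 - <<'E'
from h import *
s,p=wsnap("wrist4")
from bench import vision
t=vision.snapshot("top"); np.savez("top4.npz",**t); q=vision.snapshot("scene"); np.savez("scene4.npz",**q)
a=cv2.resize(t["pixels"][140:240,270:430,::-1],(400,250)); b=cv2.resize(q["pixels"][140:260,200:360,::-1],(400,300))
im=np.zeros((600,800,3),np.uint8); im[:250,:400]=a; im[:300,400:]=b; im[300:550,:400]=cv2.resize(s["pixels"][:,:,::-1],(400,250)); cv2.imwrite("pics/m4.png",im)
E
```

```text
[564.22 -53.74 127.58] [-180.      0.    -83.48] [ 1.17  0.37 -1.7 ]
```

View pics/m4.png

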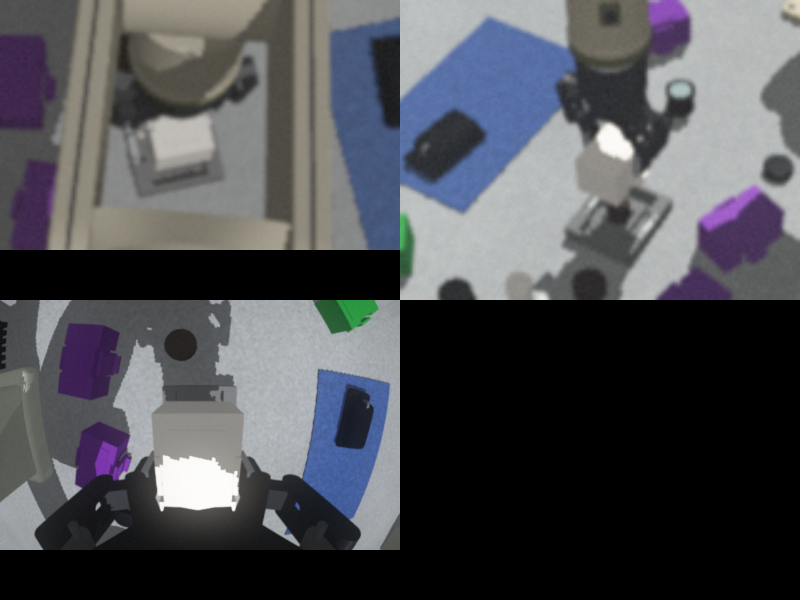

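The cover hangs level in the gripper (wrist picture, lower left) and the specimen stands in the open case (scene crop, about 620,210). I carry the cover to the mat's free half at about (451, -347).

{"op": "send_rows", "data": {
  "dp": [
    [-4, -10, 0],
    [-14, -35, 0],
    [-28, -70, 0],
    [-42, -110, 0],
    [-57, -150, 0]
  ],
  "rot": [
    [0, 0, 0],
    [0, 0, 0],
    [0, 0, 0],
    [0, 0, 0],
    [0, 0, 0]
  ]
}}

```text
time: 11.2
tool_pos: [506.3, -205.3, 127.4]
tcp_rot: [180.0, -0.0, -83.5]
ft_force: [0.9, -1.0, -0.9]
finger_gap: 56.2
```

{"op": "send_rows", "data": {
  "dp": [
    [-16, -40, 0],
    [-32, -80, 0],
    [-45, -115, 0],
    [-54, -138, -10],
    [-56, -143, -25]
  ],
  "rot": [
    [0, 0, 0],
    [0, 0, 0],
    [0, 0, 0],
    [0, 0, 0],
    [0, 0, 0]
  ]
}}

```text
time: 11.82
tool_pos: [450.4, -348.8, 102.5]
tcp_rot: [-180.0, -0.1, -83.6]
ft_force: [0.1, -0.0, -1.1]
finger_gap: 56.9
```

{"op": "send_rows", "data": {
  "dp": [
    [0, 0, -20],
    [0, 0, -40],
    [0, 0, -55],
    [0, 0, -64],
    [0, 0, -66]
  ],
  "rot": [
    [0, 0, 0],
    [0, 0, 0],
    [0, 0, 0],
    [0, 0, 0],
    [0, 0, 0]
  ]
}}

```text
time: 12.45
tool_pos: [451.2, -346.2, 35.8]
tcp_rot: [180.0, 0.0, -83.5]
ft_force: [0.6, -0.4, -1.4]
finger_gap: 56.2
```

Now I descend slowly until the cover touches the mat.

{"op": "send_rows", "data": {
  "dp": [
    [0, 0, -0.5],
    [0, 0, -1.0],
    [0, 0, -1.5],
    [0, 0, -2.0]
  ],
  "rot": [
    [0, 0, 0],
    [0, 0, 0],
    [0, 0, 0],
    [0, 0, 0]
  ]
}}

```text
time: 12.95
tool_pos: [451.4, -346.9, 34.9]
tcp_rot: [-180.0, -0.0, -83.5]
ft_force: [0.5, -0.3, -1.3]
finger_gap: 56.8
```

{"op": "send_rows", "data": {
  "dp": [
    [0, 0, -0.4],
    [0, 0, -0.8],
    [0, 0, -1.0]
  ],
  "rot": [
    [0, 0, 0],
    [0, 0, 0],
    [0, 0, 0]
  ]
}}

```text
time: 13.32
tool_pos: [451.2, -346.7, 33.5]
tcp_rot: [180.0, 0.0, -83.5]
ft_force: [-0.7, -0.1, -0.2]
finger_gap: 56.8
```

{"op": "send_rows", "data": {
  "dp": [
    [0, 0, -0.3],
    [0, 0, -0.6],
    [0, 0, -0.6]
  ],
  "rot": [
    [0, 0, 0],
    [0, 0, 0],
    [0, 0, 0]
  ]
}}

```text
time: 13.7
tool_pos: [451.2, -346.7, 32.9]
tcp_rot: [180.0, 0.0, -83.5]
ft_force: [0.8, -0.3, -1.2]
finger_gap: 56.4
```

{"op": "send_rows", "data": {
  "dp": [
    [0, 0, -0.2],
    [0, 0, -0.4],
    [0, 0, -0.4]
  ],
  "rot": [
    [0, 0, 0],
    [0, 0, 0],
    [0, 0, 0]
  ]
}}

```text
time: 14.08
tool_pos: [451.3, -346.7, 32.7]
tcp_rot: [-180.0, -0.0, -83.5]
ft_force: [-1.2, 0.1, 0.1]
finger_gap: 56.7
```

{"op": "send_rows", "data": {
  "dp": [
    [0, 0, -0.3],
    [0, 0, -0.6],
    [0, 0, -0.6]
  ],
  "rot": [
    [0, 0, 0],
    [0, 0, 0],
    [0, 0, 0]
  ]
}}

```text
time: 14.45
tool_pos: [451.3, -346.8, 32.6]
tcp_rot: [180.0, 0.0, -83.5]
ft_force: [-2.9, 2.9, 6.3]
finger_gap: 56.6
```

```bash
python3 - <<'E'
from bench import r
x=r.sense(); print(x["ft_force"],x["wrist_torque"],x["tool_pos"])
E
```

```text
[-2.92144181  2.94103054  6.33449907] [ 0.40680734  0.51092249 -0.01206311] [ 451.25005841 -346.77773729   32.59536978]
```

The cover is on the mat. As I open, I lower slightly to offset the pads swinging back.

{"op": "send_rows", "data": {
  "dp": [
    [0, 0, -0.4],
    [0, 0, -0.4]
  ],
  "rot": [
    [0, 0, 0],
    [0, 0, 0]
  ],
  "jaw": 59
}}

```text
time: 14.7
tool_pos: [451.5, -347.1, 32.1]
tcp_rot: [-180.0, -0.0, -83.5]
ft_force: [-1.6, 0.3, 4.6]
finger_gap: 58.8
```

{"op": "send_rows", "data": {
  "dp": [
    [0, 0, -0.4],
    [0, 0, -0.4]
  ],
  "rot": [
    [0, 0, 0],
    [0, 0, 0]
  ],
  "jaw": 61
}}

```text
time: 14.95
tool_pos: [451.5, -347.1, 31.7]
tcp_rot: [-180.0, -0.0, -83.5]
ft_force: [-1.7, 0.0, 4.7]
finger_gap: 61.1
```

{"op": "send_rows", "data": {
  "dp": [
    [0, 0, -0.4],
    [0, 0, -0.4]
  ],
  "rot": [
    [0, 0, 0],
    [0, 0, 0]
  ],
  "jaw": 63.5
}}

```text
time: 15.2
tool_pos: [451.4, -346.9, 31.0]
tcp_rot: [-180.0, -0.0, -83.5]
ft_force: [-1.1, 0.8, 3.7]
finger_gap: 63.7
```

{"op": "send_rows", "data": {
  "dp": [
    [0, 0, -0.4],
    [0, 0, -0.4]
  ],
  "rot": [
    [0, 0, 0],
    [0, 0, 0]
  ],
  "jaw": 66
}}

```text
time: 15.45
tool_pos: [451.0, -346.4, 29.9]
tcp_rot: [180.0, 0.0, -83.5]
ft_force: [-0.4, 0.9, -0.6]
finger_gap: 66.0
```

{"op": "send_rows", "data": {
  "dp": [
    [0, 0, 0],
    [0, 0, 0],
    [0, 0, 0],
    [0, 0, 0]
  ],
  "rot": [
    [0, 0, 0],
    [0, 0, 0],
    [0, 0, 0],
    [0, 0, 0]
  ],
  "jaw": 85
}}

```text
time: 15.95
tool_pos: [451.2, -346.7, 30.4]
tcp_rot: [-180.0, 0.0, -83.5]
ft_force: [0.1, -0.2, -0.2]
finger_gap: 84.9
```

{"op": "send_rows", "data": {
  "dp": [
    [0, 0, 10],
    [0, 0, 35],
    [0, 0, 70],
    [0, 0, 105],
    [0, 0, 120]
  ],
  "rot": [
    [0, 0, 0],
    [0, 0, 0],
    [0, 0, 0],
    [0, 0, 0],
    [0, 0, 0]
  ]
}}

```text
time: 16.58
tool_pos: [452.4, -347.8, 153.7]
tcp_rot: [-179.8, -0.2, -83.5]
ft_force: [0.5, 0.1, -0.3]
finger_gap: 85.0
```

{"op": "send_rows", "data": {
  "dp": [
    [10, 28, 0],
    [25, 65, 0],
    [42, 110, 0],
    [60, 155, 0],
    [77, 200, 0]
  ],
  "rot": [
    [0, 0, 0],
    [0, 0, 0],
    [0, 0, 0],
    [0, 0, 0],
    [0, 0, 0]
  ]
}}

```text
time: 17.2
tool_pos: [528.2, -145.1, 149.8]
tcp_rot: [180.0, 0.0, -83.5]
ft_force: [0.1, 0.6, -0.0]
finger_gap: 85.4
```

{"op": "send_rows", "data": {
  "dp": [
    [16, 42, 0],
    [29, 75, 0],
    [35, 90, 0],
    [36, 91, 0],
    [36, 91, 0]
  ],
  "rot": [
    [0, 0, 0],
    [0, 0, 0],
    [0, 0, 0],
    [0, 0, 0],
    [0, 0, 0]
  ]
}}

```text
time: 17.82
tool_pos: [563.9, -56.7, 150.2]
tcp_rot: [180.0, -0.0, -83.5]
ft_force: [-0.4, 0.1, -0.2]
finger_gap: 85.1
```

```bash
python3 - <<'E'
from h import *
s,p=wsnap("wrist5")
from bench import vision
q=vision.snapshot("scene"); np.savez("scene5.npz",**q)
W=cloud(q); m=np.zeros((400,640),bool); m[140:240,170:285]=1
k=m&(W[...,2]>45)&(W[...,2]<75); pp=W[k]; print("cover on mat",k.sum(),np.median(pp,0),cv2.minAreaRect(pp[:,:2].astype(np.float32)))
b=cv2.resize(q["pixels"][130:260,160:340,::-1],(720,520)); cv2.imwrite("pics/scene5.png",b)
E
```

```text
[563.93 -56.72 150.16] [ 1.7997e+02 -2.0000e-02 -8.3520e+01] [-0.44  0.12 -0.24]
cover on mat 724 [ 752.63848602 -287.35090257   50.32817983] ((612.4154052734375, -313.8438720703125), (420.4368896484375, 105.58512878417969), 17.798580169677734)
```

View pics/wrist5.png

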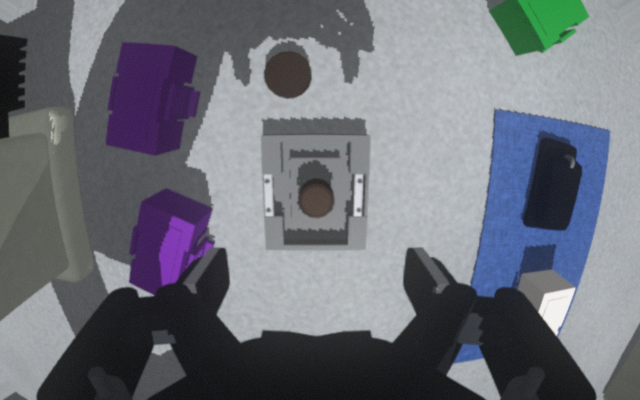

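View pics/scene5.png

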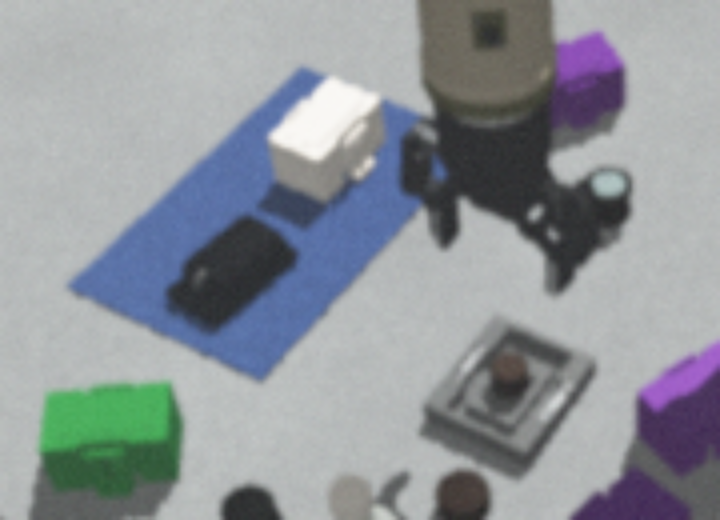

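The cover stands upright on the mat, and the specimen is visible at wrist px (316,198). I measure its offset in the tool frame.

```bash
python3 - <<'E'
from h import *
s=np.load("wrist5.npz"); T=s["T_tool_cam"]; tz=float(s["tp"][2])
im=s["pixels"]; print(im[198,316],im[198,296],im[225,316])
hsv=cv2.cvtColor(im,cv2.COLOR_RGB2HSV)
m=(hsv[...,1]>60)&(im[...,0]>im[...,2]+12); 
k=np.zeros_like(m); k[170:230,290:345]=m[170:230,290:345]
n,l,st,ce=cv2.connectedComponentsWithStats(k.astype(np.uint8)); i=1+np.argmax(st[1:,4]); print(st[i],ce[i])
vv,uu=np.where(l==i)
def tool(uv,z):
    d=wdir(s,uv)@T[:3,:3].T; o=T[:3,3]; return o+d*((tz-z-o[2])/d[:,2])[:,None]
q=tool(np.c_[uu,vv],36)[:,:2].astype(np.float32)
print(cv2.minEnclosingCircle(q),q.mean(0),q.min(0),q.max(0))
c=cv2.resize(im[160:240,276:356,::-1],None,fx=7,fy=7,interpolation=cv2.INTER_CUBIC); cv2.imwrite("pics/spec5.png",c)
E
```

```text
[81 67 61] [130 131 134] [141 142 145]
[315 193   7   3  11] [318.         193.81818182]
((2.187861919403076, -6.441941261291504), 2.458730697631836) [ 2.1887646 -6.1764083] [-0.2351296 -6.8590493] [ 4.610853  -5.1902995]
```

View pics/spec5.png

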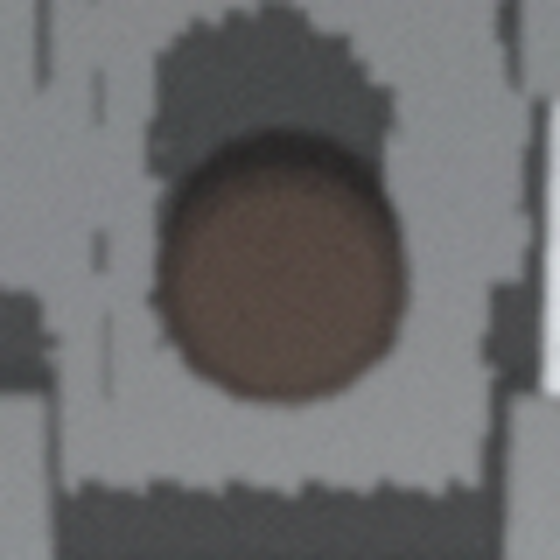

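```bash
python3 - <<'E'
from h import *
s=np.load("wrist5.npz"); T=s["T_tool_cam"]; tz=150.2
im=cv2.GaussianBlur(s["pixels"],(3,3),0).astype(int)
m=(im[...,0]>im[...,2]+9)&(im[...,0]<110)&(im[...,0]>55)
k=np.zeros_like(m); k[170:230,290:345]=m[170:230,290:345]
n,l,st,ce=cv2.connectedComponentsWithStats(k.astype(np.uint8)); i=1+np.argmax(st[1:,4]); print(st[i],ce[i])
vv,uu=np.where(l==i)
def tool(uv,z):
    d=wdir(s,uv)@T[:3,:3].T; o=T[:3,3]; return o+d*((tz-z-o[2])/d[:,2])[:,None]
q=tool(np.c_[uu,vv],36)[:,:2].astype(np.float32)
print(cv2.minEnclosingCircle(q),q.mean(0),q.min(0),q.max(0))
print("screw mids", tool([(267.5,181),(359.5,181),(269,209),(357.5,209)],19))
E
```

```text
[300 185  33  32 823] [315.97326853 200.5127582 ]
((0.5696788430213928, -0.3708610236644745), 13.504834175109863) [ 0.5510839 -0.5041412] [-12.487536 -13.469171] [13.619119 12.706286]
screw mids [[-41.29673478 -13.32012562 131.2       ]
 [ 38.03855028 -13.29522542 131.2       ]
 [-40.97290795  11.93740468 131.2       ]
 [ 37.16192756  11.91559986 131.2       ]]
```

{"op": "send_rows", "data": {
  "dp": [
    [0.4, 0, -15],
    [0.4, 0, -40],
    [0.4, 0, -65],
    [0.4, 0, -85],
    [0.4, 0, -98]
  ],
  "rot": [
    [0, 0, 0],
    [0, 0, 0],
    [0, 0, 0],
    [0, 0, 0],
    [0, 0, 0]
  ],
  "jaw": 50,
  "force": 25
}}

```text
time: 18.55
tool_pos: [563.8, -55.8, 50.6]
tcp_rot: [179.9, 0.0, -83.5]
ft_force: [0.8, 0.1, 0.2]
finger_gap: 50.0
```

{"op": "send_rows", "data": {
  "dp": [
    [0, 0, -6],
    [0, 0, -11],
    [0, 0, -14],
    [0, 0, -15.5],
    [0, 0, -15.5]
  ],
  "rot": [
    [0, 0, 0],
    [0, 0, 0],
    [0, 0, 0],
    [0, 0, 0],
    [0, 0, 0]
  ]
}}

```text
time: 19.18
tool_pos: [564.8, -55.7, 37.2]
tcp_rot: [-180.0, -0.0, -83.5]
ft_force: [-0.5, 0.7, 0.9]
finger_gap: 49.7
```

{"op": "send_rows", "data": {
  "dp": [
    [0, 0, 0],
    [0, 0, 0]
  ],
  "rot": [
    [0, 0, 0],
    [0, 0, 0]
  ],
  "jaw": 36
}}

```text
time: 19.42
tool_pos: [564.8, -55.8, 37.1]
tcp_rot: [-180.0, -0.0, -83.5]
ft_force: [-0.1, 0.2, 0.5]
finger_gap: 36.2
```

{"op": "send_rows", "data": {
  "dp": [
    [0, 0, 0],
    [0, 0, 0],
    [0, 0, 0]
  ],
  "rot": [
    [0, 0, 0],
    [0, 0, 0],
    [0, 0, 0]
  ],
  "jaw": 27
}}

```text
time: 19.8
tool_pos: [564.9, -55.7, 37.2]
tcp_rot: [-180.0, -0.0, -83.5]
ft_force: [-0.4, -0.0, 4.4]
finger_gap: 28.6
```

{"op": "send_rows", "data": {
  "dp": [
    [0, 0, 1],
    [0, 0, 4],
    [0, 0, 12],
    [0, 0, 25],
    [0, 0, 40]
  ],
  "rot": [
    [0, 0, 0],
    [0, 0, 0],
    [0, 0, 0],
    [0, 0, 0],
    [0, 0, 0]
  ]
}}

```text
time: 20.42
tool_pos: [564.8, -55.8, 78.1]
tcp_rot: [-180.0, -0.0, -83.5]
ft_force: [-1.0, 0.1, -1.0]
finger_gap: 28.7
```

{"op": "send_rows", "data": {
  "dp": [
    [0, 0, 30],
    [0, 0, 70],
    [0, 0, 110],
    [0, 0, 150],
    [0, 0, 180]
  ],
  "rot": [
    [0, 0, 0],
    [0, 0, 0],
    [0, 0, 0],
    [0, 0, 0],
    [0, 0, 0]
  ]
}}

```text
time: 21.05
tool_pos: [565.1, -55.8, 260.5]
tcp_rot: [-179.8, -0.1, -83.5]
ft_force: [1.1, -0.1, -0.9]
finger_gap: 29.2
```

{"op": "send_rows", "data": {
  "dp": [
    [0, 5, 15],
    [-3, 25, 20],
    [-8, 65, 20],
    [-13, 110, 20],
    [-18, 155, 20]
  ],
  "rot": [
    [0, 0, 0],
    [0, 0, 0],
    [0, 0, 0],
    [0, 0, 0],
    [0, 0, 0]
  ]
}}

```text
time: 21.68
tool_pos: [545.1, 101.7, 275.2]
tcp_rot: [179.8, 0.0, -83.5]
ft_force: [0.4, 1.1, -1.7]
finger_gap: 28.7
```

{"op": "send_rows", "data": {
  "dp": [
    [-5, 45, 0],
    [-10, 90, 0],
    [-14, 128, 0],
    [-17, 150, 0],
    [-17, 155, 0]
  ],
  "rot": [
    [0, 0, 0],
    [0, 0, 0],
    [0, 0, 0],
    [0, 0, 0],
    [0, 0, 0]
  ]
}}

```text
time: 22.3
tool_pos: [527.9, 256.3, 275.2]
tcp_rot: [179.8, -0.0, -83.3]
ft_force: [-0.7, -0.2, -0.0]
finger_gap: 28.8
```

```bash
python3 - <<'E'
from h import *
s,p=wsnap("wrist6")
E
```

```text
[527.87 256.3  275.17] [ 1.7983e+02 -2.0000e-02 -8.3310e+01] [-0.65 -0.23 -0.03]
```

View pics/wrist6.png

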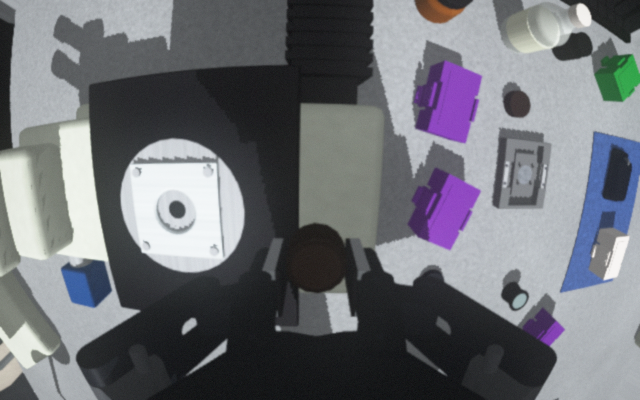

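The specimen is held at px (316,258) and the well is seen at px (176,209). I move above the well and remeasure from there.

{"op": "send_rows", "data": {
  "dp": [
    [-3, 25, 10],
    [-6, 60, 22],
    [-9, 90, 28],
    [-11, 102, 28],
    [-11, 103, 28]
  ],
  "rot": [
    [0, 0, 0],
    [0, 0, 0],
    [0, 0, 0],
    [0, 0, 0],
    [0, 0, 0]
  ]
}}

```text
time: 22.98
tool_pos: [518.4, 356.9, 304.0]
tcp_rot: [179.9, -0.1, -83.5]
ft_force: [0.1, -0.2, 0.1]
finger_gap: 28.5
```

{"op": "send_rows", "data": {
  "dp": [
    [0, 0, 0],
    [0, 0, 0],
    [0, 0, 0]
  ],
  "rot": [
    [0, 0, 0],
    [0, 0, 0],
    [0, 0, 0]
  ]
}}

```text
time: 23.35
tool_pos: [518.9, 356.6, 304.9]
tcp_rot: [-180.0, -0.0, -83.5]
ft_force: [-0.3, 0.6, -0.7]
finger_gap: 28.6
```

```bash
python3 - <<'E'
from h import *
s,p=wsnap("wrist7")
cv2.imwrite("pics/wrist7c.png",cv2.resize(s["pixels"][120:320,220:420,::-1],None,fx=3,fy=3,interpolation=cv2.INTER_CUBIC))
E
```

```text
[518.91 356.59 304.93] [-1.7999e+02 -1.0000e-02 -8.3530e+01] [-0.27  0.58 -0.71]
```

View pics/wrist7c.png

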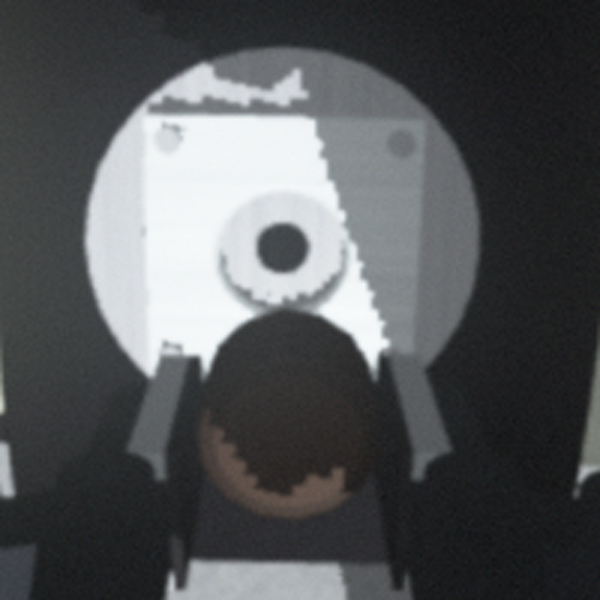

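```bash
cat > w.py <<'E'
from h import *
def tool(s,uv,tz,z):
    T=s["T_tool_cam"]; d=wdir(s,uv)@T[:3,:3].T; o=T[:3,3]; return o+d*((tz-z-o[2])/d[:,2])[:,None]
def hole(s,x0,y0,w=16):
    g=s["pixels"].astype(float).min(-1)[y0-w:y0+w,x0-w:x0+w]
    b=(g<120).astype(np.uint8); n,l,st,ce=cv2.connectedComponentsWithStats(b); j=l[w,w]
    wt=np.where(cv2.dilate((l==j).astype(np.uint8),np.ones((3,3)))>0,np.clip(200-g,0,None),0)
    v,u=np.mgrid[:2*w,:2*w]; return (x0-w+(u*wt).sum()/wt.sum(), y0-w+(v*wt).sum()/wt.sum(), st[j].tolist())
E
python3 - <<'E'
from w import *
s=np.load("wrist7.npz"); c=hole(s,314,202); print(c)
tz=304.9
print("hole@200",tool(s,[c[:2]],tz,200),"@206",tool(s,[c[:2]],tz,206))
# well rim at z 206: left/right edges on row
g=s["pixels"].astype(int).min(-1)
for v in (196,199,202,205): print(v,g[v,288:300],g[v,328:342])
# plate corners: screws holes crop (168,140),(401,144)
print("plate screws",tool(s,[(276,166.7),(353.7,168)],tz,206))
print("plate L/R edges at crop y 200:",tool(s,[(220+145/3,120+200/3),(220+421/3,120+200/3)],tz,206))
# specimen extents
print("spec row 262",g[255,280:296],g[255,338:352])
s6=np.load("wrist6.npz"); c=hole(s6,176,209); print(c, wray(s6,(s6["tp"],s6["te"]),[c[:2]],200))
s7=s; c=hole(s,314,202); print(wray(s,(s["tp"],s["te"]),[c[:2]],200))
E
```

```text
(np.float64(313.7129632839857), np.float64(202.18361474187844), [8, 9, 17, 16, 210])
hole@200 [[ -1.21163266  -1.76963115 104.9       ]] @206 [[-1.16137579 -3.46581042 98.9       ]]
196 [244 243 243 242 238 236 231 225 222 216 219 220] [220 220 223 224 222 218 208 179 150 140 136 135 136 138]
199 [245 245 245 240 233 225 219 222 219 218 218 219] [221 220 225 224 221 216 214 206 173 148 140 135 137 135]
202 [245 245 242 236 228 218 218 220 219 220 221 219] [221 224 226 225 222 207 189 194 216 228 209 161 139 138]
205 [244 244 240 231 216 186 174 193 215 221 219 221] [224 225 225 226 219 203 178 184 211 229 213 162 140 136]
plate screws [[-29.26325175 -30.97081018  98.9       ]
 [ 28.72050626 -29.97046669  98.9       ]]
plate L/R edges at crop y 200: [[-35.58577422 -15.69027244  98.9       ]
 [ 34.18236471 -15.68235752  98.9       ]]
spec row 262 [46 45 46 43 46 46 46 49 46 49 49 48 48 47 50 53] [43 38 41 39 37 43 41 39 36 39 34 37 35 34]
(np.float64(176.76452425737304), np.float64(209.1137452532207), [9, 8, 16, 17, 210]) [[520.52104546 358.33960742 200.        ]]
[[520.53124838 357.98340621 200.        ]]
```

```bash
python3 - <<'E'
from w import *
s=np.load("wrist7.npz"); T=s["T_tool_cam"]; D=s["depth"]
vv,uu=np.mgrid[215:300,270:365]
d=wdir(s,np.c_[uu.ravel(),vv.ravel()]); P=(d/d[:,2:]*D[vv,uu].ravel()[:,None])@T[:3,:3].T+T[:3,3]
k=(abs(P[:,0])<16.5)&(abs(P[:,1])<25)&(P[:,2]>-10)&(P[:,2]<30)
Q=P[k]; print(k.sum(),np.percentile(Q,[0,2,5,25,50,75,95,98,100],axis=0).round(1))
import collections
h=np.histogram(Q[:,2],bins=np.arange(-10,31,2)); print(h)
top=Q[(Q[:,2]>-3)&(Q[:,2]<5)]
print(len(top),np.median(top,0),cv2.minEnclosingCircle(top[:,:2].astype(np.float32)),top[:,:2].min(0),top[:,:2].max(0),top.mean(0))
E
```

```text
3934 [[-16.5 -15.   -9.9]
 [-14.5 -14.1  -7.5]
 [-13.8 -13.6  -3.5]
 [ -6.5 -10.3   0.9]
 [  0.6  -4.1   1.4]
 [  7.4   3.6   2.4]
 [ 14.9  10.8  16.3]
 [ 15.1  12.7  19.7]
 [ 16.5  15.5  23.6]]
(array([  58,   76,   48,   67,  110, 2361,  417,  119,  122,  115,   71,
         82,   78,   76,   66,   57,   11,    0,    0,    0]), array([-10,  -8,  -6,  -4,  -2,   0,   2,   4,   6,   8,  10,  12,  14,
        16,  18,  20,  22,  24,  26,  28,  30]))
2991 [ 0.64902964 -1.18643202  1.28681047] ((0.08740817755460739, -0.9204999804496765), 19.279682159423828) [-16.39987126 -14.72468624] [16.47852854 15.45832615] [ 0.5361311  -0.96923174  1.30840164]
```

```bash
python3 - <<'E'
from w import *
s=np.load("wrist7.npz"); T=s["T_tool_cam"]; D=s["depth"]
vv,uu=np.mgrid[215:300,270:365]
d=wdir(s,np.c_[uu.ravel(),vv.ravel()]); P=(d/d[:,2:]*D[vv,uu].ravel()[:,None])@T[:3,:3].T+T[:3,3]
k=(abs(P[:,2]-1.2)<2.2)&(abs(P[:,0])<17)&(abs(P[:,1])<20)
m=k.reshape(vv.shape).astype(np.uint8); m=cv2.morphologyEx(m,cv2.MORPH_OPEN,np.ones((5,5)))
n,l,st,ce=cv2.connectedComponentsWithStats(m); i=1+np.argmax(st[1:,4]); q=P[(l==i).ravel()]
print(st[i],len(q)); 
# ray onto the top plane, per-row/col extents
r=tool(s,np.c_[uu.ravel(),vv.ravel()][(l==i).ravel()],0,-1.2)
c,rad=cv2.minEnclosingCircle(r[:,:2].astype(np.float32)); print(c,rad,r[:,:2].mean(0),r.min(0),r.max(0))
for y in range(-12,14,4):
    a=r[abs(r[:,1]-y)<0.6]; print(y,a[:,0].min().round(1),a[:,0].max().round(1))
for x in range(-12,14,4):
    a=r[abs(r[:,0]-x)<0.6]; print("x",x,a[:,1].min().round(1),a[:,1].max().round(1))
# tilt
A=np.c_[q[:,:2],np.ones(len(q))]; print(np.linalg.lstsq(A,q[:,2],rcond=None)[0])
E
```

```text
[  15   22   63   56 2705] 2705
(0.7235276699066162, -0.23299941420555115) 15.123283386230469 [ 0.66393495 -0.62906414] [-14.00286032 -14.76036627   1.2       ] [15.34327885 14.54048931  1.2       ]
-12 -8.0 8.8
-8 -11.8 12.6
-4 -13.8 15.1
0 -13.9 15.2
4 -13.6 13.5
8 -9.9 13.1
12 -8.6 9.9
x -12 -7.7 6.6
x -8 -12.3 11.7
x -4 -13.8 14.0
x 0 -14.8 14.5
x 4 -14.3 14.0
x 8 -12.8 12.8
x 12 -9.8 8.9
[ 1.23662647e-03 -7.25396640e-03  1.28050352e+00]
```

Measured in the camera, the specimen is at tool (0.65, -0.2), level. The well is at (-1.2, -1.8), so I shift by (+1.4, +2.0) mm in world. I descend partway and check again.

{"op": "send_rows", "data": {
  "dp": [
    [1.4, 2.0, -8],
    [1.4, 2.0, -25],
    [1.4, 2.0, -42],
    [1.4, 2.0, -52],
    [1.4, 2.0, -55]
  ],
  "rot": [
    [0, 0, 0],
    [0, 0, 0],
    [0, 0, 0],
    [0, 0, 0],
    [0, 0, 0]
  ]
}}

```text
time: 24.02
tool_pos: [519.5, 359.0, 248.3]
tcp_rot: [179.9, -0.0, -83.5]
ft_force: [-0.1, 0.2, -0.5]
finger_gap: 28.8
```

{"op": "send_rows", "data": {
  "dp": [
    [0, 0, 0],
    [0, 0, 0],
    [0, 0, 0]
  ],
  "rot": [
    [0, 0, 0],
    [0, 0, 0],
    [0, 0, 0]
  ]
}}

```text
time: 24.4
tool_pos: [520.3, 359.5, 250.7]
tcp_rot: [-179.9, 0.0, -83.5]
ft_force: [0.3, 0.7, -0.7]
finger_gap: 28.6
```

```bash
python3 - <<'E'
from h import *
s,p=wsnap("wrist8")
cv2.imwrite("pics/wrist8c.png",cv2.resize(s["pixels"][140:310,226:406,::-1],None,fx=3.5,fy=3.5,interpolation=cv2.INTER_CUBIC))
E
```

```text
[520.33 359.46 250.65] [-1.7994e+02  3.0000e-02 -8.3480e+01] [ 0.27  0.67 -0.71]
```

View pics/wrist8c.png

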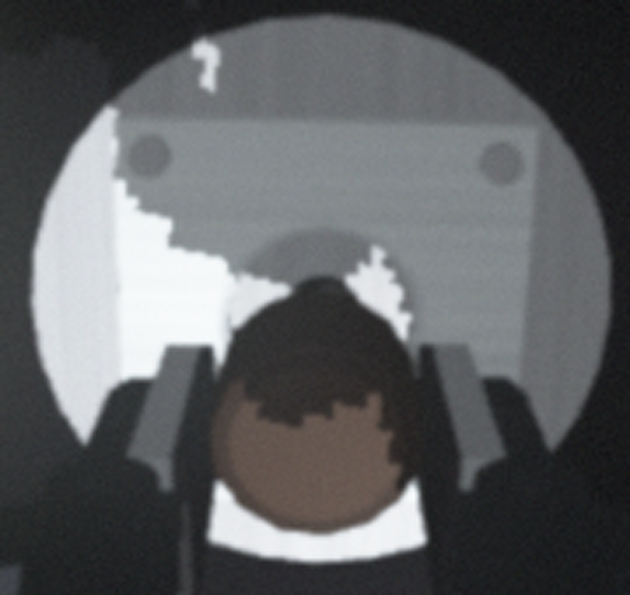

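```bash
python3 - <<'E'
from w import *
s=np.load("wrist8.npz"); g=cv2.GaussianBlur(s["pixels"],(3,3),0).astype(int).min(-1)
print("cols 284-352 of rows 204..232")
for v in range(203,236,3): print(v,g[v,286:300],"|",g[v,332:348])
print("center columns rows 196-222"); 
for u in (310,314,317,320,324): print(u,g[198:224,u])
# large disc (white/grey disc on stage, 200+?) edges
im=g
for v in (190,200,210,220,230): print(v,g[v,230:242],g[v,396:410])
print("depth", s["depth"][170,320],s["depth"][150,320])
E
```

```text
cols 284-352 of rows 204..232
203 [138 138 137 136 137 137 136 135 135 135 136 136 135 135] | [130 131 131 131 130 130 129 129 130 131 131 130 130 129 130 130]
206 [138 137 137 137 138 138 137 137 137 137 138 138 137 137] | [134 135 135 135 135 136 136 135 134 134 133 134 134 134 134 135]
209 [138 138 138 138 138 137 137 137 137 137 137 137 136 135] | [132 137 135 131 130 132 133 132 132 132 131 131 132 132 131 131]
212 [165 162 159 152 144 140 139 138 137 135 133 130 126 123] | [176 199 197 176 148 132 128 129 131 133 133 134 133 133 133 133]
215 [244 244 241 231 204 167 144 137 133 129 124 119 115 114] | [192 207 195 163 132 119 118 120 124 129 132 133 134 134 133 133]
218 [245 245 245 242 232 212 189 173 173 177 174 161 144 133] | [225 224 222 219 213 197 166 134 119 119 122 125 129 132 133 134]
221 [245 245 244 244 241 237 232 225 221 222 223 222 220 221] | [227 225 224 224 221 211 196 175 148 125 118 119 124 128 130 132]
224 [247 247 245 242 237 232 228 226 225 225 224 224 224 225] | [227 227 227 227 228 229 228 220 192 150 121 115 120 124 127 130]
227 [246 245 242 236 230 225 2
[... 786 characters left out ...]
110 110 111
 110 104  89  69  56  54  55  53]
324 [133 132 132 132 131 132 130 126 119 113 109 108 108 108 108 107 107 108
 110 117 130 138 128 103  79  62]
190 [54 53 54 54 54 55 55 55 56 56 61 81] [27 27 26 27 27 26 26 26 25 26 27 26 26 26]
200 [ 58  57  57  57  56  56  62  88 134 180 206 213] [85 60 39 31 28 28 27 27 27 26 26 27 27 27]
210 [ 58  58  58  59  72 110 163 200 214 216 216 215] [104 102  91  68  44  31  27  27  27  28  29  28  27  27]
220 [ 61  61  61  69  96 144 190 211 217 218 218 218] [104 103 100  89  65  42  31  29  29  29  28  27  26  27]
230 [ 61  61  60  64  83 129 180 210 218 219 218 217] [104 103  99  85  59  38  29  27  28  27  27  27  27  27]
depth 180.963 177.28311
```

```bash
python3 - <<'E'
from w import *
s=np.load("wrist8.npz"); tz=249.9
print("outer",tool(s,[(288,229),(346,229),(317.5,202.5)],tz,206).round(2).tolist())
print("inner",tool(s,[(290.7,229),(341.7,229),(317.5,206)],tz,205).round(2).tolist())
print("hole top",tool(s,[(317,217)],tz,200).round(2).tolist())
s7=np.load("wrist7.npz"); print("wrist7 hole top",tool(s7,[(313.7,194.2)],304.9,200), tool(s7,[(313.7,210.2)],304.9,200))
print("disc",tool(s,[(237.9,200),(396.8,200),(235.2,220),(399.8,220),(235,230),(399.7,230)],tz,200).round(2).tolist())
E
```

```text
outer [[-16.07, -2.4, 43.9], [18.5, -2.4, 43.9], [1.49, -18.82, 43.9]]
inner [[-14.54, -2.03, 44.9], [16.01, -2.04, 44.9], [1.5, -16.42, 44.9]]
hole top [[1.22, -7.97, 49.9]]
wrist7 hole top [[ -1.20860095  -8.21970312 104.9       ]] [[ -1.2359971    4.80223905 104.9       ]]
disc [[-47.05, -18.68, 49.9], [49.99, -18.69, 49.9], [-49.76, -5.75, 49.9], [52.94, -5.74, 49.9], [-50.46, 0.94, 49.9], [53.46, 0.95, 49.9]]
```

The two heights disagree by about 1 mm, so I go to just above the plate and compare the specimen's lower edge with the well's rim directly.

{"op": "send_rows", "data": {
  "dp": [
    [0, 0, -4],
    [0, 0, -10],
    [0, 0, -15],
    [0, 0, -17],
    [0, 0, -17]
  ],
  "rot": [
    [0, 0, 0],
    [0, 0, 0],
    [0, 0, 0],
    [0, 0, 0],
    [0, 0, 0]
  ]
}}

```text
time: 25.08
tool_pos: [519.9, 359.2, 232.5]
tcp_rot: [180.0, -0.0, -83.5]
ft_force: [-0.2, 0.1, -1.0]
finger_gap: 29.0
```

{"op": "send_rows", "data": {
  "dp": [
    [0, 0, 0],
    [0, 0, 0]
  ],
  "rot": [
    [0, 0, 0],
    [0, 0, 0]
  ]
}}

```text
time: 25.32
tool_pos: [520.2, 359.4, 233.2]
tcp_rot: [-180.0, 0.0, -83.5]
ft_force: [0.0, 0.2, 0.2]
finger_gap: 28.5
```

```bash
python3 - <<'E'
from h import *
s,p=wsnap("wrist9")
cv2.imwrite("pics/wrist9c.png",cv2.resize(s["pixels"][190:310,246:386,::-1],None,fx=5,fy=5,interpolation=cv2.INTER_CUBIC))
E
```

```text
[520.18 359.35 233.21] [-1.7997e+02  1.0000e-02 -8.3480e+01] [0.03 0.21 0.17]
```

View pics/wrist9c.png

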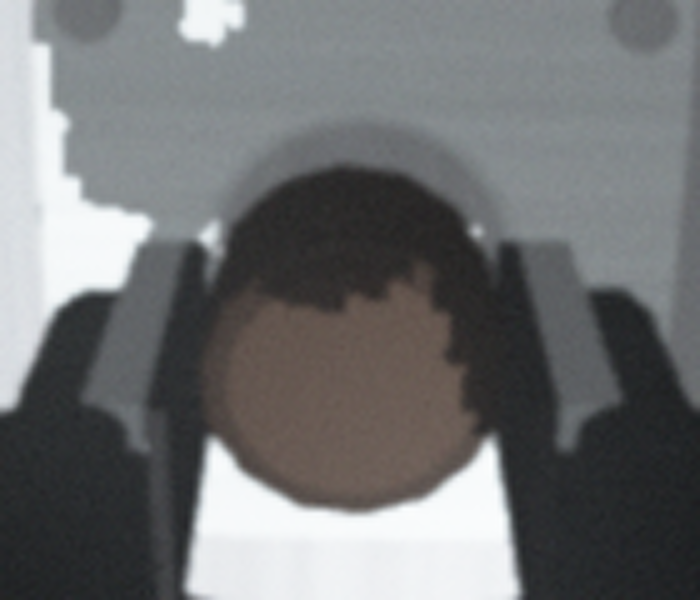

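```bash
python3 - <<'E'
from w import *
s=np.load("wrist9.npz"); g=cv2.GaussianBlur(s["pixels"],(3,3),0).astype(int).min(-1)
for u in (310,314,318,322): print(u,g[208:230,u])
for v in (228,231,234,237): print(v,g[v,284:300],"|",g[v,336:352])
E
```

```text
310 [131 131 131 132 131 128 123 118 113 110 108 108 108 107 101  85  64  49
  43  42  42  41]
314 [131 130 130 130 129 126 120 115 112 110 109 109 108 103  88  66  49  42
  41  41  41  41]
318 [130 130 129 129 127 122 117 113 111 110 109 109 108 105  95  75  55  44
  41  40  40  40]
322 [131 130 130 130 130 126 121 114 110 107 107 107 107 107 102  87  66  49
  41  41  41  41]
228 [135 135 135 134 132 130 127 123 119 114 111 108 105 101  93  81] | [103 106 107 109 109 109 111 115 119 123 127 132 134 135 135 135]
231 [135 135 135 133 129 125 120 116 112 108 100  88  73  58  49  45] | [ 66  81  93 103 107 108 109 110 113 118 122 127 129 131 131 131]
234 [137 139 144 155 163 154 130 107  90  74  60  51  45  43  44  44] | [ 40  47  64  87 110 121 117 111 109 112 117 122 126 129 131 131]
237 [127 148 182 203 196 165 126  90  64  51  46  45  45  44  43  44] | [ 37  39  46  67  98 121 121 112 107 103 101 103 106 112 118 122]
```

```bash
python3 - <<'E'
from w import *
s=np.load("wrist9.npz"); tz=232.9
sp=tool(s,[(315.5,222.5),(296.2,231),(336.5,231),(293,234),(338.5,234)],tz,tz-23)
we=tool(s,[(317.5,213.4),(291.8,228),(344.8,228),(290,231),(346,231)],tz,205.7)
print(sp.round(2)); print(we.round(2))
def fit(p,r0=None):
    A=np.c_[2*p[:,:2],np.ones(len(p))]; b=(p[:,:2]**2).sum(1); x=np.linalg.lstsq(A,b,rcond=None)[0]; return x[:2],np.sqrt(x[2]+x[:2]@x[:2])
print(fit(sp),fit(we))
E
```

```text
[[  0.38 -13.98  23.  ]
 [ -9.74  -9.22  23.  ]
 [ 11.38  -9.23  23.  ]
 [-11.47  -7.52  23.  ]
 [ 12.47  -7.53  23.  ]]
[[  1.42 -17.58  27.2 ]
 [-12.37  -9.32  27.2 ]
 [ 16.11  -9.31  27.2 ]
 [-13.39  -7.58  27.2 ]
 [ 16.82  -7.58  27.2 ]]
(array([0.64129008, 0.32866858]), np.float64(14.284229625943055)) (array([ 1.78796277, -1.18703522]), np.float64(16.3986788488161))
```

Near the plate the well centre lies about (+1.1, -1.6) tool mm from the specimen's. I shift by (+1.5, -0.9) in world and look again.

{"op": "send_rows", "data": {
  "dp": [
    [0.8, -0.5, 0],
    [1.5, -0.9, 0],
    [1.5, -0.9, 0],
    [1.5, -0.9, 0]
  ],
  "rot": [
    [0, 0, 0],
    [0, 0, 0],
    [0, 0, 0],
    [0, 0, 0]
  ]
}}

```text
time: 25.88
tool_pos: [521.5, 358.4, 232.9]
tcp_rot: [180.0, 0.0, -83.5]
ft_force: [0.0, 0.5, -0.5]
finger_gap: 28.7
```

```bash
python3 - <<'E'
from w import *
s,p=wsnap("wrist10")
cv2.imwrite("pics/wrist10c.png",cv2.resize(s["pixels"][190:310,246:386,::-1],None,fx=5,fy=5,interpolation=cv2.INTER_CUBIC))
g=cv2.GaussianBlur(s["pixels"],(3,3),0).astype(int).min(-1)
for u in (310,314,318,322): print(u,g[208:230,u])
for v in (228,231,234,237): print(v,g[v,284:300],"|",g[v,334:352])
E
```

```text
[521.55 358.35 232.87] [180.     0.   -83.48] [ 0.02  0.46 -0.5 ]
310 [132 132 132 131 131 131 131 130 126 120 114 110 110 108 102  87  68  51
  44  42  43  44]
314 [131 131 131 130 130 131 130 128 123 117 113 110 108 103  87  66  51  45
  43  43  42  42]
318 [131 130 131 131 130 129 129 127 123 117 111 109 109 106  94  75  55  44
  41  41  41  41]
322 [132 132 131 130 130 130 131 129 124 119 113 109 107 105  99  84  65  48
  42  41  41  40]
228 [138 138 137 136 134 131 126 121 117 113 111 110 108 103  95  81] | [ 93 100 104 109 113 116 120 124 127 130 132 132 133 133 134 134 133 133]
231 [137 136 135 132 127 121 116 112 110 106 100  88  73  60  51  47] | [ 46  54  66  80  94 105 110 114 118 123 128 131 132 133 134 134 134 133]
234 [134 132 133 141 158 166 153 123  93  73  61  52  47  46  46  46] | [ 40  40  41  47  61  80  97 107 113 118 123 126 129 131 131 131 131 131]
237 [118 120 137 171 202 210 182 124  73  51  47  46  46  46  46  46] | [ 39  39  39  40  42  48  62  80  97 108 114 115 113 113 114 117 120 122]
```

View pics/wrist10c.png

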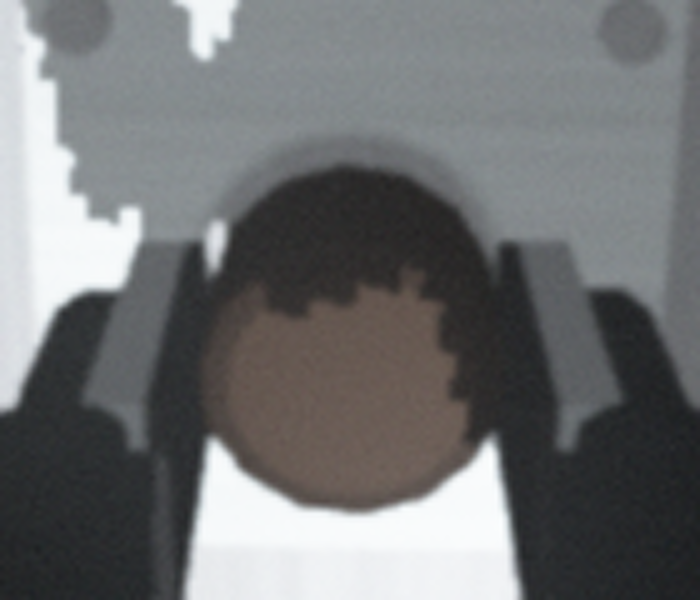

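The specimen is now centred on the well (middles at px 316.0 and 316.1, with an even arc around it). I lower it gently, watching the force.

{"op": "send_rows", "data": {
  "dp": [
    [0, 0, -0.8],
    [0, 0, -1.6],
    [0, 0, -2.4],
    [0, 0, -3.2]
  ],
  "rot": [
    [0, 0, 0],
    [0, 0, 0],
    [0, 0, 0],
    [0, 0, 0]
  ]
}}

```text
time: 26.42
tool_pos: [521.5, 358.4, 229.6]
tcp_rot: [180.0, -0.0, -83.5]
ft_force: [0.5, -0.2, -0.5]
finger_gap: 28.5
```

{"op": "send_rows", "data": {
  "dp": [
    [0, 0, -0.4],
    [0, 0, -0.8],
    [0, 0, -1.2],
    [0, 0, -1.6],
    [0, 0, -1.6]
  ],
  "rot": [
    [0, 0, 0],
    [0, 0, 0],
    [0, 0, 0],
    [0, 0, 0],
    [0, 0, 0]
  ]
}}

```text
time: 27.05
tool_pos: [521.5, 358.4, 228.0]
tcp_rot: [180.0, 0.0, -83.5]
ft_force: [0.3, 0.5, -0.8]
finger_gap: 28.8
```

{"op": "send_rows", "data": {
  "dp": [
    [0, 0, -0.4],
    [0, 0, -0.8],
    [0, 0, -1.2],
    [0, 0, -1.2]
  ],
  "rot": [
    [0, 0, 0],
    [0, 0, 0],
    [0, 0, 0],
    [0, 0, 0]
  ]
}}

```text
time: 27.55
tool_pos: [521.5, 358.3, 226.8]
tcp_rot: [180.0, -0.0, -83.5]
ft_force: [-0.8, 0.8, -0.7]
finger_gap: 29.2
```

{"op": "send_rows", "data": {
  "dp": [
    [0, 0, -0.4],
    [0, 0, -0.8],
    [0, 0, -1.2],
    [0, 0, -1.2]
  ],
  "rot": [
    [0, 0, 0],
    [0, 0, 0],
    [0, 0, 0],
    [0, 0, 0]
  ]
}}

```text
time: 28.05
tool_pos: [521.5, 358.3, 225.6]
tcp_rot: [180.0, -0.0, -83.5]
ft_force: [0.2, -0.8, -0.9]
finger_gap: 28.9
```

{"op": "send_rows", "data": {
  "dp": [
    [0, 0, -0.4],
    [0, 0, -0.8],
    [0, 0, -1.2],
    [0, 0, -1.2]
  ],
  "rot": [
    [0, 0, 0],
    [0, 0, 0],
    [0, 0, 0],
    [0, 0, 0]
  ]
}}

```text
time: 28.55
tool_pos: [521.5, 358.4, 224.4]
tcp_rot: [180.0, -0.0, -83.5]
ft_force: [0.6, -0.4, 0.0]
finger_gap: 29.3
```

{"op": "send_rows", "data": {
  "dp": [
    [0, 0, -0.3],
    [0, 0, -0.6],
    [0, 0, -0.8],
    [0, 0, -0.8]
  ],
  "rot": [
    [0, 0, 0],
    [0, 0, 0],
    [0, 0, 0],
    [0, 0, 0]
  ]
}}

```text
time: 29.05
tool_pos: [521.6, 358.4, 223.7]
tcp_rot: [-180.0, 0.0, -83.5]
ft_force: [-1.5, 0.4, -1.3]
finger_gap: 28.9
```

{"op": "send_rows", "data": {
  "dp": [
    [0, 0, -0.3],
    [0, 0, -0.6],
    [0, 0, -0.6]
  ],
  "rot": [
    [0, 0, 0],
    [0, 0, 0],
    [0, 0, 0]
  ]
}}

```text
time: 29.42
tool_pos: [521.6, 358.4, 223.2]
tcp_rot: [-180.0, 0.0, -83.5]
ft_force: [-0.4, -0.6, 1.2]
finger_gap: 28.5
```

{"op": "send_rows", "data": {
  "dp": [
    [0, 0, -0.3],
    [0, 0, -0.5],
    [0, 0, -0.5]
  ],
  "rot": [
    [0, 0, 0],
    [0, 0, 0],
    [0, 0, 0]
  ]
}}

```text
time: 29.8
tool_pos: [521.6, 358.4, 223.2]
tcp_rot: [-180.0, 0.0, -83.5]
ft_force: [-2.3, -1.7, 4.8]
finger_gap: 28.6
```

It is on the floor of the well at about 5 N. I release.

{"op": "send_rows", "data": {
  "dp": [
    [0, 0, 0],
    [0, 0, 0]
  ],
  "rot": [
    [0, 0, 0],
    [0, 0, 0]
  ],
  "jaw": 31
}}

```text
time: 30.05
tool_pos: [521.5, 358.4, 222.2]
tcp_rot: [180.0, -0.0, -83.5]
ft_force: [-0.1, 0.2, 0.2]
finger_gap: 31.3
```

{"op": "send_rows", "data": {
  "dp": [
    [0, 0, 0],
    [0, 0, 0],
    [0, 0, 0]
  ],
  "rot": [
    [0, 0, 0],
    [0, 0, 0],
    [0, 0, 0]
  ],
  "jaw": 44
}}

```text
time: 30.42
tool_pos: [521.5, 358.4, 222.6]
tcp_rot: [180.0, -0.0, -83.5]
ft_force: [0.1, -0.4, 0.0]
finger_gap: 43.8
```

{"op": "send_rows", "data": {
  "dp": [
    [0, 0, 3],
    [0, 0, 10],
    [0, 0, 25],
    [0, 0, 50],
    [0, 0, 80]
  ],
  "rot": [
    [0, 0, 0],
    [0, 0, 0],
    [0, 0, 0],
    [0, 0, 0],
    [0, 0, 0]
  ]
}}

```text
time: 31.05
tool_pos: [521.5, 358.3, 304.2]
tcp_rot: [-180.0, 0.0, -83.5]
ft_force: [-1.2, 0.6, 0.9]
finger_gap: 43.9
```

{"op": "send_rows", "data": {
  "dp": [
    [0, 0, 10],
    [0, 0, 10],
    [0, 0, 10]
  ],
  "rot": [
    [0, 0, 0],
    [0, 0, 0],
    [0, 0, 0]
  ]
}}

```text
time: 31.42
tool_pos: [521.1, 358.1, 311.1]
tcp_rot: [179.9, -0.0, -83.5]
ft_force: [-0.5, -0.7, 0.3]
finger_gap: 43.9
```

```bash
python3 - <<'E'
from w import *
s,p=wsnap("wrist11")
cv2.imwrite("pics/wrist11c.png",cv2.resize(s["pixels"][120:300,220:420,::-1],None,fx=3.5,fy=3.3,interpolation=cv2.INTER_CUBIC))
D=s["depth"]; vv,uu=np.mgrid[160:240,270:365]
T=s["T_tool_cam"]
d=wdir(s,np.c_[uu.ravel(),vv.ravel()]); P=(d/d[:,2:]*D[vv,uu].ravel()[:,None])@T[:3,:3].T+T[:3,3]
z=p[0][2]-P[:,2]
k=(z>217)&(z<227)&(abs(P[:,0])<20)&(abs(P[:,1])<20); q=P[k]; print("top face z",np.median(z[k]),k.sum(),q.mean(0))
k2=(z>203)&(z<209); print("plate z",np.median(z[k2]))
A=np.c_[q[:,:2],np.ones(len(q))]; print("tilt",np.linalg.lstsq(A,q[:,2],rcond=None)[0]); k3=k2; A=np.c_[P[k3][:,:2],np.ones(k3.sum())]; print(np.linalg.lstsq(A,P[k3][:,2],rcond=None)[0])
E
```

```text
[521.13 358.14 311.1 ] [ 1.7989e+02 -5.0000e-02 -8.3480e+01] [-0.48 -0.69  0.29]
top face z 221.97963806704308 1223 [ 0.30257956 -1.18704407 89.2191266 ]
plate z 205.86848843199616
tilt [-1.77632859e-04 -3.01443133e-02  8.91833977e+01]
[9.46985613e-04 1.89339939e-03 1.05215403e+02]
```

View pics/wrist11c.png

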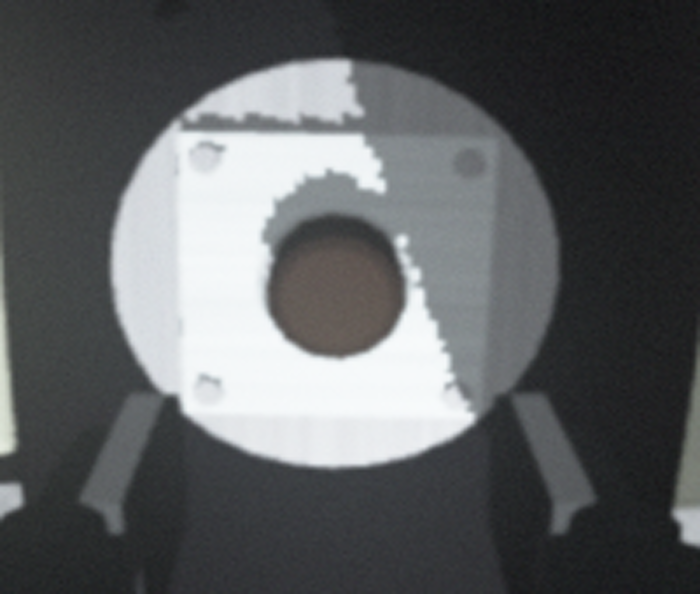

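The specimen's top face is 16.1 mm above the plate, which is the fully seated height (16 mm). Before handing in, I check the cover and the other things on the desk.

```bash
python3 - <<'E'
from w import *
from bench import vision
t=vision.snapshot("top"); W=cloud(t)
g=(W[...,2]>8)&(W[...,2]<300)&(W[...,1]<200)&(W[...,1]>-420)&(W[...,0]>300)&(W[...,0]<900)
n,l,st,ce=cv2.connectedComponentsWithStats(g.astype(np.uint8))
for i in range(1,n):
    if st[i,4]>60: p=W[l==i]; print(ce[i].round(0),st[i,4],np.nanpercentile(p,[3,97],axis=0).round(0).tolist())
k=np.zeros((400,640),bool); k[150:290,390:520]=1; k&=(W[...,2]>50)&(W[...,2]<62)
n,l,st,ce=cv2.connectedComponentsWithStats(k.astype(np.uint8)); i=1+np.argmax(st[1:,4]); p=W[l==i]
print("cover",np.median(p,0),cv2.minAreaRect(p[:,:2].astype(np.float32)), np.linalg.lstsq(np.c_[p[:,:2]-p[:,:2].mean(0),np.ones(len(p))],p[:,2],rcond=None)[0])
cv2.imwrite("pics/top12.png",t["pixels"][:,:,::-1])
E
```

```text
[341.  84.] 1527 [[874.0, -305.0, 10.0], [899.0, 104.0, 22.0]]
[403. 111.] 855 [[736.0, -299.0, 10.0], [817.0, -214.0, 53.0]]
[315. 117.] 702 [[742.0, -41.0, 16.0], [782.0, 12.0, 150.0]]
[350. 114.] 280 [[763.0, -128.0, 12.0], [797.0, -92.0, 66.0]]
[264. 123.] 540 [[749.0, 95.0, 14.0], [799.0, 145.0, 76.0]]
[277. 172.] 876 [[593.0, 66.0, 13.0], [681.0, 128.0, 53.0]]
[321. 161.] 173 [[646.0, -39.0, 12.0], [681.0, -6.0, 22.0]]
[432. 173.] 786 [[557.0, -338.0, 11.0], [649.0, -288.0, 38.0]]
[339. 195.] 594 [[512.0, -104.0, 9.0], [616.0, -11.0, 22.0]]
[338. 196.] 410 [[534.0, -79.0, 9.0], [595.0, -36.0, 17.0]]
[288. 224.] 894 [[455.0, 45.0, 17.0], [541.0, 110.0, 52.0]]
[457. 226.] 1058 [[408.0, -377.0, 12.0], [493.0, -315.0, 56.0]]
[302. 272.] 180 [[359.0, 38.0, 9.0], [393.0, 73.0, 14.0]]
[371. 273.] 223 [[339.0, -133.0, 30.0], [375.0, -97.0, 37.0]]
[421. 289.] 93 [[300.0, -247.0, 14.0], [316.0, -216.0, 53.0]]
cover [ 451.29334386 -346.87168103   52.93468477] ((451.59161376953125, -347.63055419921875), (89.85161590576172, 55.742000579833984), 6.506145000457764) [2.47265843e-03 3.05134237e-03 5.31419871e+01]
```

View pics/top12.png

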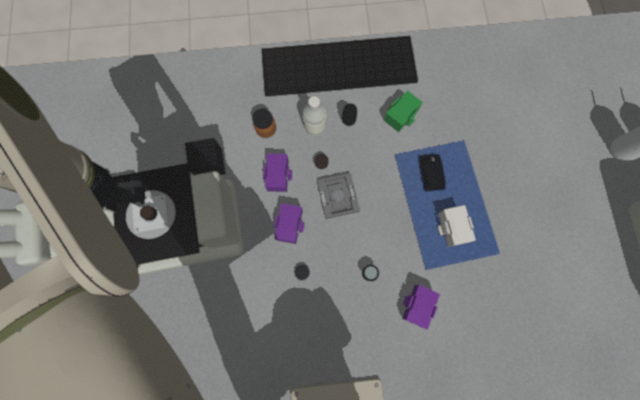

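The cover is upright and level on the mat at (451, -347), and the other things have not moved. I hand in.

```bash
python3 - <<'E'
from bench import job
print(job.hand_in())
E
```

```text
the job is handed in; nothing more can be done
None
```

The job is done and handed in: the cover stands on the mat and the specimen is seated in the microscope's well. It took about 31.5 s of the 72 s; no verdict was reported.

**What I did**
- **Cover:** I measured the lip plate about 1.9 mm off the case's middle (towards +y) with the wrist camera. I squeezed both tabs centred on it at 20 N, and the first try came free. The vertical pull stayed under 4 N. I set the cover on the mat's free half and released it.
- **Specimen:** I gripped it, lifted it straight out and lowered it into the well, touching the floor with about 5 N. Then I released it and moved the arm up clear.

**Last checks**
- **Cover position:** It is at (451, -347) mm, about 70 mm from the mat's centre, and its top is level. The top-view depth gave its top at 53 mm, not the 54 mm expected. That is within the camera's 2 mm calibration.
- **Specimen seating:** Its top face is 16.1 mm above the plate; fully seated is 16 mm.
- **Specimen tilt:** A rough fit gave 0.03 rad, under the 0.06 limit. It probably includes some pixels from the specimen's side.
- **Other things on the desk:** None has moved, within the camera's resolution.

**Disagreements on the way**
- **Well position:** The scene camera put the well about 4 mm off from the top and wrist views. Wrist views from different heights also disagreed by about 1 mm. I settled it with a close view just above the plate.
- **Side force:** A side force of about 4 N showed in the first millimetres of lift. It vanished once the cover cleared the rim, so I think the cover was rubbing on the tray wall.

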